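Isolate the motor rig and lay the straightedge to its bed

ROBOT

A 7-joint arm with a two-finger parallel gripper is mounted at the origin on the work surface. World frame = base frame: x ahead of the robot, y to its left, z up, the work surface at z = 0. Lengths are in m, angles in rad, forces in N, time in s.
With the tool pointing down it reaches from about 0.4 to 0.9 m from the base axis. Payload 5.5 kg.
Tool frame: the origin (TCP) lies between the finger pads; the fingertips stand 22 mm ahead of it and the grasp point (between the pads) lies 3 mm ahead of it; z points along the fingers, y is the line along which they close (so a half turn about z gives the same grasp; the last joint's range is limited). The gripper opens to 92 mm and grips with 3 to 60 N. Pads are 19 mm wide; open, the fingers measure 130 mm over their backs; the gripper's body (75 mm by 190 mm) begins 47 mm behind the grasp point.
Start: joints at [1.397, 0.501, -0.427, 1.55, 0.221, 1.138, -0.21], TCP at [0.275, -0.589, 0.249] pointing down, gripper open.
Joint ranges: [-2.88, 2.88], [-0.31, 2.03], [-1.54, 1.56], [0.2, 2.42], [-1.41, 4.55], [0.19, 2.02], [-2.57, 2.57]. Speed limits (rad/s): [2.57, 2.57, 3.14, 3.14, 3.14, 3.14, 3.14].

INTERFACE

Orientations are given as [roll, pitch, yaw] about the fixed x, y, z axes, in that order (R = Rz(yaw) Ry(pitch) Rx(roll)).
In Python, from cell import arm gives the robot as it stands. The module is installed in compiled form; this text tells all that it offers.
- The arm moves only by the tool send_rows, never from a script. Its argument "rows" is a list of rows, each an object with "twist": the turn, a rotation vector about the tool's x, y, z in rad, a list of three; "translation": the shift along the tool's x, y, z in units of 30 mm (1.0 is 30 mm), a list of three; "jaw": the closure, from -1 (fully open) to 1 (shut). In form: [{"twist": [rx, ry, rz], "translation": [tx, ty, tz], "jaw": jaw}, ...]. A call has 1 to 10 rows; each row is the pose to reach, as a shift and turn from the pose commanded when the call began, along the tool's axes at that moment; what a row does not reach only later rows make up. A row lasts 1/8 s, in which the tool goes at most 62.5 mm and 10.7 degrees, less where a joint would pass 70% of its speed; a pose out of reach is approached as far as the arm can. A call with a gripper value outside its range is refused whole. The fingers move at their own pace and stop on an object; "squeeze" is the grip in N (left out, the last holds). Time passes only in rows, so rows that repeat a pose let the fingers close. It gives the time, the measured TCP pose, the force, the opening and the grip force at its end, in the units of the state.
- arm.state(): the state, without advancing time (a new reading comes with each control period).
- arm.get_image(name): name is "scene" or "top" or "wrist"; returns a dict with "img" (400x640x3 uint8, red, green, blue), "mtx" (3x3 intrinsics, pixels), "world_from_camera" (4x4, takes a point from camera to world coordinates); the wrist camera has in their place "mount" (4x4, takes a point from camera to tool coordinates, whose origin is the TCP and whose axes are the flange's). Camera axes: x right, y down, z forward; pixel columns grow to the right and rows downward; lengths in m; the calibration is good to about 2 mm. A picture is of the moment at which its call begins: read the wrist's pose just before it. There is no depth.
- arm.job_done(): hands the job in; it is judged then, once.
The state is a dict: "t": time; "q": joint angles; "joint_velocities": joint speeds; "tau": joint torques, N m; "tool_pos": TCP position; "tcp_rot": TCP orientation; "ft_force": force on the tool from outside, world axes, zero at the start; "ft_torque": the same for the moment, N m; "grip_width": finger opening in m; "gripper_force": force on a finger pad.
Only numpy, scipy, OpenCV 4.12 (cv2) and the standard library are available. Lean on these libraries where they do the work, as an engineer would, in place of code of your own. Each camera call takes 0.05 s, during which the arm holds its last target. There are 200 camera calls.

TASK

Get the motor rig ready for an alignment check. Turn the red isolator handle fully to off before the straightedge goes against the bed plate, then lay the straightedge flat on the bench, flush along the bed plate's machined long edge (the one facing the bench's middle) and not sticking out past either end of that edge; also put the spanner away flat in the red tray, and stand every brass shim block fully down and upright in the blue rack, one to a slot. Let go of everything and leave the other parts on the bench where they are.

Things in the scene. Friction and masses are not known exactly. Their poses are not given: they have to be found in the camera images.
- bed: fixed steel bed plate carrying a blue motor; 280 (its x) x 250 (its y) x 25 mm high on the bench, origin at the centre of its underside. The machined edge is its -y face, a vertical face 280 mm long and 25 mm high. The motor is up to 190 mm high above the bench and stays more than 100 mm behind that face. The plate is turned a little about the vertical from start to start
- bed_edge (a point): middle of the foot of the bed plate's machined edge, at bench height; axes as the bed's: x along the edge, y into the plate, so the bench in front of the edge is at negative y
- isolator_base: fixed grey isolator box 90 x 90 x 55 mm with a yellow disc on top (disc top at 58 mm); origin at the centre of its underside. White mark on its +x side = off, green mark on its -y side = on
- isolator (a joint): angle of the red isolator handle about the vertical: 0 = off (against its stop, bar along the box's x, the white stripe on the bar at the white mark), 1.57 = on (other stop, bar along the box's y, stripe at the green mark); grows clockwise seen from above, so it is turned counter-clockwise to off. Stiff: it takes about 0.12 N m and stays where it is left
- isolator_grip (a point): point on the handle's turning axis at gripping height, 83 mm above the bench; axes are those of the box and do not turn with the handle. The handle is a red upright bar 66 mm long, 14 mm wide, its lower edge at 68 mm and its top at 98 mm above the bench
- straightedge: loose aluminium straightedge 180 (its x) x 32 (its y) x 14 mm thick with a yellow stripe along its top, about 0.2 kg; origin at the centre of its underside. Either long face may go against the bed; flush means its origin lies 16 mm from the face. It slides when pushed
- spanner: loose steel spanner with a red stripe, lying on the bench near the bed's edge; 156 mm long along its x, handle 14 mm wide over the middle 80 mm, heads 28 mm wide, 9 mm thick; origin at the centre of the handle's underside
- tray: fixed open red tray 200 (its x) x 110 (its y) x 30 mm high, walls and floor 5 mm; origin at the centre of its underside
- rack: fixed blue rack 70 (its x) x 152 (its y) x 30 mm high with five slots open at the top, side by side along its y at 30 mm pitch (centres at y = -60, -30, 0, 30, 60 mm); each slot is 54 mm long along x, 16 mm wide along y and 25 mm deep (floor 5 mm above the bench); origin at the centre of its underside
- slot1 (a point): centre of the floor of rack slot 1, 5 mm above the bench; axes as the rack's
- slot2 (a point): centre of the floor of rack slot 2, 5 mm above the bench; axes as the rack's
- slot3 (a point): centre of the floor of rack slot 3, 5 mm above the bench; axes as the rack's
- slot4 (a point): centre of the floor of rack slot 4, 5 mm above the bench; axes as the rack's
- slot5 (a point): centre of the floor of rack slot 5, 5 mm above the bench; axes as the rack's
- shim1: loose brass shim block 50 (its x) x 12 (its y) x 60 mm high (z), 0.25 kg, standing on its narrow side on the bench at the start; origin at the centre of its underside; either way round fits a slot, the 50 mm along the slot. May be absent (None)
- shim2: loose brass shim block 50 (its x) x 12 (its y) x 60 mm high (z), 0.25 kg, standing on its narrow side on the bench at the start; origin at the centre of its underside; either way round fits a slot, the 50 mm along the slot. May be absent (None)
- shim3: loose brass shim block 50 (its x) x 12 (its y) x 60 mm high (z), 0.25 kg, standing on its narrow side on the bench at the start; origin at the centre of its underside; either way round fits a slot, the 50 mm along the slot. May be absent (None)
- shim4: loose brass shim block 50 (its x) x 12 (its y) x 60 mm high (z), 0.25 kg, standing on its narrow side on the bench at the start; origin at the centre of its underside; either way round fits a slot, the 50 mm along the slot. May be absent (None)
- shim5: loose brass shim block 50 (its x) x 12 (its y) x 60 mm high (z), 0.25 kg, standing on its narrow side on the bench at the start; origin at the centre of its underside; either way round fits a slot, the 50 mm along the slot. May be absent (None)
- bearing: bystander: loose steel bearing ring, 52 mm across, 16 mm high; origin at the centre of its underside
- cover: bystander: loose grey square terminal cover 70 x 70 x 22 mm; origin at the centre of its underside
Not all that is in view belongs to the job. Leave any green or turquoise look-alike of the shim3 alone.

How it is judged:
On the way, in this order (a step that is already met when the one before it is completed fails the run):
1. the isolator handle is turned fully to off (before the straightedge lies against the bed) (value of joint isolator below 0.12 rad), for 0.3 s.
2. the straightedge lies flat and flush against the bed plate's machined edge with the isolator off (value of joint isolator below 0.12 rad and y of straightedge in the frame of bed_edge between -0.0185 and -0.0135 m and x of straightedge in the frame of bed_edge between -0.052 and 0.052 m and angle between the x axis of straightedge and the x axis of bed, either way round below 0.018 rad and height (world z) of straightedge below 0.004 m and angle between straightedge's own z axis and vertical below 0.05 rad and linear speed of straightedge below 0.02 m/s), for 0.3 s.
At the end, for the whole second after the job is handed in: Isolator within 0.12 rad of off; straightedge flat, gap to the edge under 2.5 mm, parallel within 0.018 rad, its middle within 52 mm of the edge's; spanner flat in the tray; every shim standing in a slot (foot below 12 mm, tilt under 0.2 rad, 6 mm of centred along it); all released, at rest (all of step 2 and x of spanner in the frame of tray between -0.06 and 0.06 m and y of spanner in the frame of tray between -0.045 and 0.045 m and height (world z) of spanner below 0.022 m and angle between each of spanner, shim1, shim2, shim3, shim4, shim5's own z axis and vertical below 0.2 rad and linear speed of each of spanner, shim1, shim2, shim3, shim4, shim5 below 0.02 m/s and x of shim1 in the frame of rack between -0.006 and 0.006 m and y of shim1 in the frame of rack between -0.066 and 0.066 m and height (world z) of each of shim1, shim2, shim3, shim4, shim5 below 0.012 m and x of shim2 in the frame of rack between -0.006 and 0.006 m and y of shim2 in the frame of rack between -0.066 and 0.066 m and x of shim3 in the frame of rack between -0.006 and 0.006 m and y of shim3 in the frame of rack between -0.066 and 0.066 m and x of shim4 in the frame of rack between -0.006 and 0.006 m and y of shim4 in the frame of rack between -0.066 and 0.066 m and x of shim5 in the frame of rack between -0.006 and 0.006 m and y of shim5 in the frame of rack between -0.066 and 0.066 m); the robot touches nothing.
It fails at once if the bearing is knocked away (more than 50 mm) (distance of bearing from where it was at the start of the episode above 0.05 m).
It fails at once if the cover is knocked away (more than 50 mm) (distance of cover from where it was at the start of the episode above 0.05 m).
Of shim1, shim2, shim3, shim4, shim5 only 3 to 5 are there at a start; the rules pass over those that are not, and their reading is None.
At some moment in a run one of straightedge may be knocked a few centimetres aside while the robot is not near it.
It also fails if it takes over 210 s, if anything falls off the work surface, if the arm or the gripper's body presses on something with over 40 N, if the wrist force passes 120 N, or if a joint passes its speed limit or range.

## Working session

There is one attempt and no reset: what is moved stays moved. The work goes in short steps, Python scripts to look and compute and a tool call to move; the robot and the scene stay as the last step left them, time stands still between calls to the robot, and variables do not carry over. Pictures are saved under pics/ and viewed, at most 14 in all, crops included, and the job is handed in when it is done.

Besides the shell and the picture viewer there is one more tool, called after "Request:" by a JSON object that holds its "api" and its "payload", one argument or row to a line. send_rows: Moves the arm, as the interface text tells. Its arguments: {"type":"object","properties":{"rows":{"type":"array","items":{"type":"object","properties":{"twist":{"type":"array","items":{"type":"number"}},"translation":{"type":"array","items":{"type":"number"}},"jaw":{"type":"number"}}}},"squeeze":{"type":"number"}},"required":["rows"]}

```bash
mkdir -p pics; ls; python3 - <<'E'
from cell import arm
import cv2,numpy as np
s=arm.state();print({k:np.round(v,3).tolist() for k,v in s.items()})
for n in("top","scene"):
    d=arm.get_image(n);cv2.imwrite(f"pics/{n}0.png",d["img"][:,:,::-1]);print(n,np.round(d["mtx"],1).tolist(),np.round(d["world_from_camera"],3).tolist())
d=arm.get_image("wrist");print(np.round(d["mtx"],1).tolist(),np.round(d["mount"],4).tolist())
E
```

```text
pics
{'t': 0.0, 'q': [1.397, 0.502, -0.427, 1.551, 0.221, 1.138, -0.21], 'joint_velocities': [0.0, -0.001, -0.0, 0.001, -0.0, -0.001, -0.001], 'tau': [0.001, -56.659, -5.816, -27.912, -0.069, 0.031, 0.0], 'tool_pos': [0.275, -0.588, 0.248], 'tcp_rot': [-3.14, -0.0, 0.437], 'ft_force': [0.042, 0.781, -0.479], 'ft_torque': [0.009, 0.04, -0.003], 'gripper_force': 0.0, 'grip_width': 0.092}
top [[448.5, 0.0, 317.6], [0.0, 448.5, 188.4], [0.0, 0.0, 1.0]] [[-0.011, -0.99, 0.142, 0.371], [-1.0, 0.01, -0.01, -0.026], [0.008, -0.142, -0.99, 1.289], [0.0, 0.0, 0.0, 1.0]]
scene [[436.8, 0.0, 313.5], [0.0, 436.8, 197.4], [0.0, 0.0, 1.0]] [[-0.709, 0.391, -0.587, 1.217], [0.705, 0.384, -0.596, 0.65], [-0.008, -0.836, -0.548, 0.705], [0.0, 0.0, 0.0, 1.0]]
[[287.4, 0.0, 318.8], [0.0, 287.4, 196.3], [0.0, 0.0, 1.0]] [[-0.0006, -0.9538, -0.3004, 0.0806], [1.0, -0.0007, 0.0002, -0.0003], [-0.0004, -0.3004, 0.9538, -0.1366], [0.0, 0.0, 0.0, 1.0]]
```

View pics/top0.png

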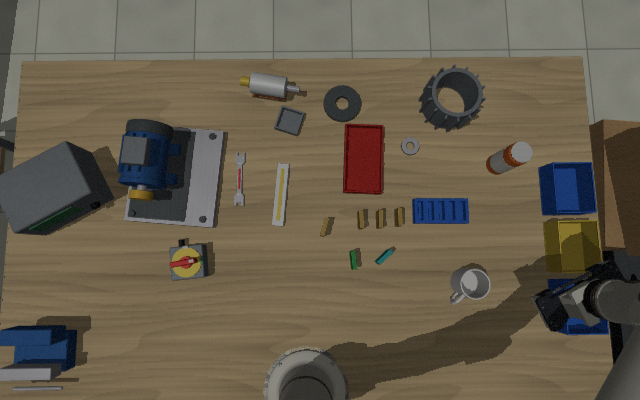

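View pics/scene0.png

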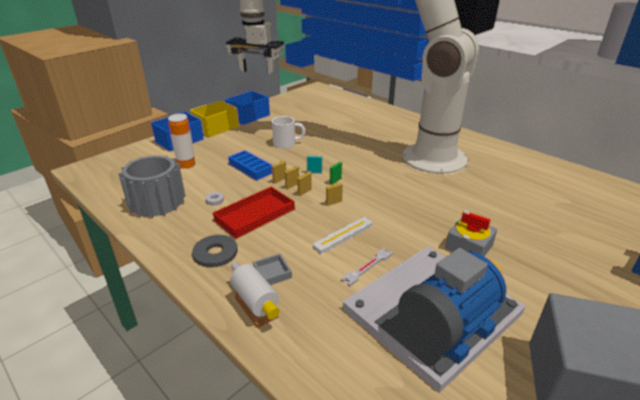

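Top view: the bed is at the left with its machined edge at columns 213–225. The spanner is at (240,180), the straightedge at (281,195), the isolator at (187,262), the tray at (364,159) and the rack at (441,211).

There are four candidates for the brass shims: (326,226), (363,218), (381,217) and (400,216). The look-alikes to leave alone are the green block at (353,259) and the turquoise one at (385,255). The bearing is at (410,146), the dark ring at (343,103) and the cover at (290,121).

```bash
cat > h.py <<'E'
from cell import arm
import cv2,numpy as np
from scipy.spatial.transform import Rotation as Ro
def tool():
    s=arm.state();T=np.eye(4);T[:3,:3]=Ro.from_euler('xyz',s["tcp_rot"]).as_matrix();T[:3,3]=s["tool_pos"];return T
def grab(n):
    T=tool();d=arm.get_image(n)
    W=T@d["mount"] if n=="wrist" else d["world_from_camera"]
    return d["img"],d["mtx"],W
def ray(uv,h,K,W):
    uv=np.atleast_2d(np.float64(uv));p=np.c_[uv,np.ones(len(uv))]@np.linalg.inv(K).T@W[:3,:3].T
    o=W[:3,3];return (o+p*((h-o[2])/p[:,2])[:,None])[:,:2]
def proj(P,K,W):
    P=np.atleast_2d(P);c=(P-W[:3,3])@W[:3,:3];q=c@K.T;return q[:,:2]/q[:,2:]
def blobs(mask,h,K,W,amin=20):
    """world (x,y), (long,short) and long-axis yaw of each blob, cast on plane z=h"""
    out=[]
    for c in cv2.findContours(mask.astype(np.uint8),cv2.RETR_EXTERNAL,cv2.CHAIN_APPROX_NONE)[0]:
        if cv2.contourArea(c)<amin: continue
        w=ray(c[:,0],h,K,W).astype(np.float32);m=w.mean(0)
        (x,y),(a,b),t=cv2.minAreaRect((w-m)*1000)
        if a<b:a,b,t=b,a,t+90
        t=(t+90)%180-90
        out.append((np.round(m+np.array([x,y])/1000,4).tolist(),round(a),round(b),round(np.radians(t),3),np.round(c[:,0].mean(0)).tolist()))
    return out
def hsv(im):return cv2.cvtColor(im,cv2.COLOR_RGB2HSV).astype(int)
def box(m,b):
    o=np.zeros_like(m);o[b[1]:b[3],b[0]:b[2]]=m[b[1]:b[3],b[0]:b[2]];return o
def go(x,y,z,yaw):
    """rows needed: translation units & twist for a target tool-down pose"""
    T=tool();G=np.eye(4);G[:3,:3]=Ro.from_euler('xyz',[np.pi,0,yaw]).as_matrix();G[:3,3]=[x,y,z]
    D=np.linalg.inv(T)@G;return np.round(D[:3,3]/.03,3).tolist(),np.round(Ro.from_matrix(D[:3,:3]).as_rotvec(),3).tolist()
E
python3 - <<'E'
from h import *
im,K,W=grab("top");H=hsv(im);h,s,v=H[...,0],H[...,1],H[...,2]
red=((h<8)|(h>172))&(s>150);blue=(h>100)&(h<130)&(s>120)
print("tray",blobs(box(red,(335,115,395,205)),.03,K,W))
print("rack",blobs(box(blue,(405,190,480,230)),.03,K,W))
print("handle",blobs(box(red,(160,235,215,290)),.098,K,W,8))
yel=(h>18)&(h<35)&(s>150)
print("disc",blobs(box(yel,(160,240,215,285)),.058,K,W))
print("SE",blobs(box((s<60)&(v>140),(262,155,297,232)),.014,K,W))
print("SEyel",blobs(box(yel|((h>18)&(h<35)&(s>120)),(262,155,297,232)),.014,K,W))
print("span red",blobs(box(red,(230,145,250,215)),.009,K,W,5))
print("span",blobs(box(s<70,(230,145,250,215)),.009,K,W,5))
for u,vv in((326,226),(363,218),(381,217),(400,216)): print(H[vv-3,u],ray((u,vv),.06,K,W))
print("bed", ray([(227,129),(214,228)],.025,K,W))
print("stripe px",H[262,185:200].tolist())
for n,p in(("bearing",(410,146)),("cover",(290,121))):print(n,ray(p,.016,K,W))
cv2.imwrite("pics/iso.png",cv2.resize(im[120:300,110:310,::-1],None,fx=4,fy=3.3,interpolation=cv2.INTER_CUBIC)[:600,:800])
E
```

```text
tray [([0.6376, -0.1702], 201, 111, np.float64(-0.05), [363.0, 158.0])]
rack [([0.4861, -0.3845], 157, 68, np.float64(1.56), [440.0, 210.0])]
handle [([0.3506, 0.316], 68, 26, np.float64(1.559), [184.0, 262.0])]
disc []
SE [([0.5385, 0.069], 177, 30, np.float64(-0.094), [280.0, 194.0])]
SEyel [([0.5389, 0.0686], 145, 9, np.float64(-0.095), [280.0, 194.0])]
span red []
span [([0.586, 0.1861], 155, 30, np.float64(-0.008), [239.0, 179.0])]
[ 20 143 112] [[ 0.44265557 -0.06031972]]
[ 20 126  87] [[ 0.46346048 -0.1621961 ]]
[ 21 142 108] [[ 0.4656742  -0.21174414]]
[ 20 146 108] [[ 0.46786117 -0.26410895]]
bed [[0.72836275 0.22163371]
 [0.44254219 0.25313309]]
stripe px [[1, 166, 146], [1, 176, 145], [1, 172, 144], [1, 134, 143], [10, 23, 136], [5, 39, 124], [3, 88, 139], [3, 92, 136], [2, 167, 133], [6, 198, 90], [11, 176, 74], [18, 176, 77], [21, 163, 91], [24, 150, 148], [24, 147, 151]]
bearing [[ 0.6750749  -0.30945404]]
cover [[0.75336678 0.03959611]]
```

View pics/iso.png

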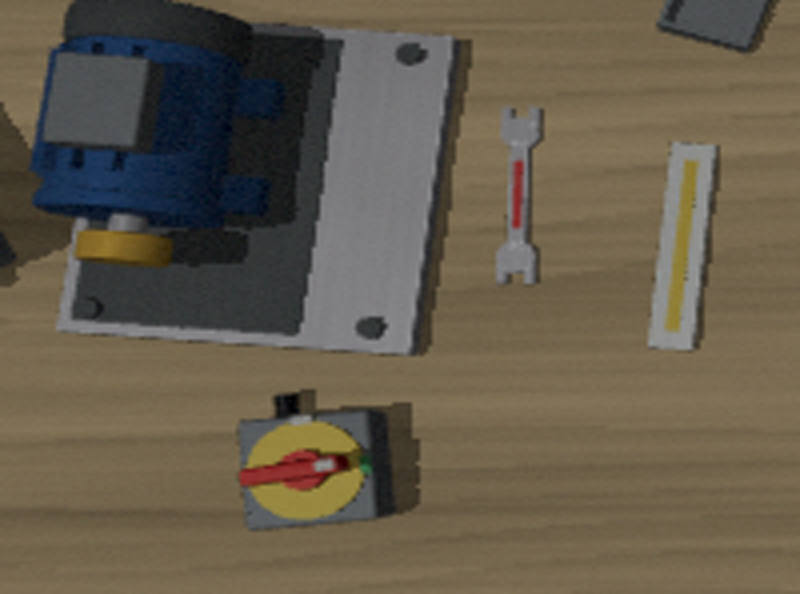

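The wide crop confirms that the handle's stripe points right (world -y) at the green mark, so it is on. The white mark is on the upper side (world +x). The spanner lies between the straightedge and the bed. I'll travel to the isolator through a waypoint.

```bash
python3 - <<'E'
from h import *
print(go(.45,-.15,.28,.437),go(.40,.25,.28,1.67))
E
```

```text
([11.478, -10.779, -1.051], [-0.001, -0.0, -0.0]) ([15.609, -23.566, -1.036], [-0.001, -0.001, -1.233])
```

Request:
{"api": "send_rows", "payload": {
  "rows": [
    {"twist": [0,0,0],"translation": [11.5,-10.8,-1.05],"jaw": -1},
    {"twist": [0,0,0],"translation": [11.5,-10.8,-1.05],"jaw": -1},
    {"twist": [0,0,0],"translation": [11.5,-10.8,-1.05],"jaw": -1},
    {"twist": [0,0,0],"translation": [11.5,-10.8,-1.05],"jaw": -1},
    {"twist": [0,0,0],"translation": [11.5,-10.8,-1.05],"jaw": -1},
    {"twist": [0,0,0],"translation": [11.5,-10.8,-1.05],"jaw": -1},
    {"twist": [0,0,0],"translation": [11.5,-10.8,-1.05],"jaw": -1},
    {"twist": [0,0,0],"translation": [11.5,-10.8,-1.05],"jaw": -1},
    {"twist": [0,0,0],"translation": [11.5,-10.8,-1.05],"jaw": -1},
    {"twist": [0,0,0],"translation": [11.5,-10.8,-1.05],"jaw": -1}
  ]
}}

```text
t: 1.45
tool_pos: [0.4501, -0.1502, 0.2801]
tcp_rot: [3.141, 0.001, 0.436]
ft_force: [-0.1, -1.1, -0.0]
grip_width: 0.0917
gripper_force: 0.0
```

```bash
python3 - <<'E'
from h import *
print(np.round(arm.state()["q"],2),tool()[:3,3]);print(go(.40,.23,.28,1.67))
E
```

```text
[ 0.9   0.17 -0.71  1.93  0.13  1.08 -0.99] [ 0.45012019 -0.15019325  0.28005775]
([3.843, -12.191, -0.004], [-0.0, 0.001, -1.234])
```

Request:
{"api": "send_rows", "payload": {
  "rows": [
    {"twist": [0,0,-1.234],"translation": [3.84,-12.19,0],"jaw": -1},
    {"twist": [0,0,-1.234],"translation": [3.84,-12.19,0],"jaw": -1},
    {"twist": [0,0,-1.234],"translation": [3.84,-12.19,0],"jaw": -1},
    {"twist": [0,0,-1.234],"translation": [3.84,-12.19,0],"jaw": -1},
    {"twist": [0,0,-1.234],"translation": [3.84,-12.19,0],"jaw": -1},
    {"twist": [0,0,-1.234],"translation": [3.84,-12.19,0],"jaw": -1},
    {"twist": [0,0,-1.234],"translation": [3.84,-12.19,0],"jaw": -1},
    {"twist": [0,0,-1.234],"translation": [3.84,-12.19,0],"jaw": -1},
    {"twist": [0,0,-1.234],"translation": [3.84,-12.19,0],"jaw": -1}
  ]
}}

```text
t: 2.58
tool_pos: [0.401, 0.2286, 0.2798]
tcp_rot: [-3.141, 0.001, 1.665]
ft_force: [0.2, 0.4, 0.0]
grip_width: 0.0922
gripper_force: 0.0
```

```bash
python3 - <<'E'
from h import *
print(np.round(arm.state()["q"],2))
im,K,W=grab("wrist");cv2.imwrite("pics/w1.png",im[:,:,::-1]);np.savez("w1.npz",im=im,K=K,W=W)
print(tool()[:3,3],proj([[.35,.316,.098],[.5855,.2374,.025]],K,W))
E
```

```text
[ 0.43  0.24 -1.13  1.95  0.24  1.1  -0.71]
[0.40099354 0.22861868 0.27992264] [[279.16577493  95.25724843]
 [452.22498816 173.37902705]]
```

View pics/w1.png

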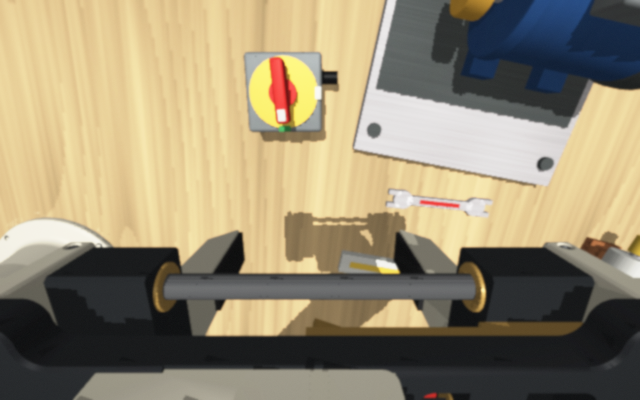

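Wrist view: the isolator is at about (284,92), with the handle stripe at (282,115) towards the green mark (283,129) and the white mark at (319,92). The bed edge's lower line runs from (355,150) to (545,185), and the spanner is at (439,203).

```bash
python3 - <<'E'
from h import *
d=np.load("w1.npz");im,K,W=d["im"],d["K"],d["W"];H=hsv(im);h,s,v=H[...,0],H[...,1],H[...,2]
red=((h<8)|(h>172))&(s>150)
yel=(h>18)&(h<35)&(s>150)
b=(235,45,330,140)
m=box(red|yel,b).astype(np.uint8);c=max(cv2.findContours(m,0,1)[0],key=cv2.contourArea)[:,0]
w=ray(c,.058,K,W).astype(np.float32)*1000;print("disc",cv2.minEnclosingCircle(w),cv2.fitEllipse(w))
print("bar",blobs(box(red|((s<60)&(v>200)),(268,50,296,127)),.098,K,W))
g=box(((s<50)&(v<190)),b);k=np.argwhere(box((s<60)|red|yel,(243,45,324,133)))
print("box",blobs(box((s<60)|red|yel,(243,45,324,133)),.055,K,W,500))
print("span",blobs(box((s<50)|red,(380,180,500,222)),.009,K,W))
print("spred",blobs(box(red,(380,180,500,222)),.009,K,W))
# bed edge: per column the lowest bright low-sat pixel between 100 and 190
br=(s<40)&(v>110)
pts=[(u,np.where(br[130:195,u])[0].max()+130.5) for u in range(375,535,4)]
p=ray(pts,.025,K,W);vx,vy,x0,y0=cv2.fitLine(np.float32(p),cv2.DIST_HUBER,0,.01,.01).ravel();print("edge",vx,vy,x0,y0,np.arctan2(vy,vx), np.abs((p-[x0,y0])@[-vy,vx]).max())
print(ray([(355,150.),(546,185)],.025,K,W), pts[::8])
E
```

```text
disc ((349.4435119628906, 320.1960144042969), 39.10121536254883) ((348.7867431640625, 316.7897644042969), (30.606643676757812, 76.06026458740234), 14.044411659240723)
bar [([0.3527, 0.3204], 62, 27, np.float64(-1.502), [281.0, 95.0])]
box [([0.3486, 0.3202], 77, 36, np.float64(-1.499), [281.0, 88.0]), ([0.3505, 0.3199], 91, 88, np.float64(0.094), [283.0, 89.0])]
span [([0.5839, 0.1879], 157, 29, np.float64(-0.016), [438.0, 203.0])]
spred [([0.5845, 0.1872], 55, 3, np.float64(-0.015), [439.0, 204.0])]
edge 0.995651 -0.09316167 0.5913061 0.24419111 -0.09329696 0.052977367704680894
[[0.44650151 0.25692913]
 [0.72088327 0.23333957]] [(375, np.float64(153.5)), (407, np.float64(194.5)), (439, np.float64(165.5)), (471, np.float64(171.5)), (503, np.float64(177.5))]
```

```bash
python3 - <<'E'
from h import *
print(go(.350,.320,.15,1.65),go(.350,.320,.086,1.65))
E
```

```text
([3.197, -1.403, 4.328], [-0.0, 0.001, 0.015]) ([3.199, -1.402, 6.462], [-0.0, 0.001, 0.015])
```

Request:
{"api": "send_rows", "payload": {
  "rows": [
    {"twist": [0,0,0.015],"translation": [3.2,-1.4,3],"jaw": -1},
    {"twist": [0,0,0.015],"translation": [3.2,-1.4,3],"jaw": -1},
    {"twist": [0,0,0.015],"translation": [3.2,-1.4,4.3],"jaw": -0.5},
    {"twist": [0,0,0.015],"translation": [3.2,-1.4,4.3],"jaw": -0.3},
    {"twist": [0,0,0.015],"translation": [3.2,-1.4,5.2],"jaw": -0.3},
    {"twist": [0,0,0.015],"translation": [3.2,-1.4,6],"jaw": -0.3},
    {"twist": [0,0,0.015],"translation": [3.2,-1.4,6.46],"jaw": -0.3},
    {"twist": [0,0,0.015],"translation": [3.2,-1.4,6.46],"jaw": -0.3},
    {"twist": [0,0,0.015],"translation": [3.2,-1.4,6.46],"jaw": 1},
    {"twist": [0,0,0.015],"translation": [3.2,-1.4,6.46],"jaw": 1}
  ],
  "squeeze": 30
}}

```text
t: 3.88
tool_pos: [0.3495, 0.3223, 0.0873]
tcp_rot: [3.14, -0.001, 1.655]
ft_force: [0.4, -0.2, 0.2]
grip_width: 0.0441
gripper_force: 0.0
```

Request:
{"api": "send_rows", "payload": {
  "rows": [
    {"twist": [0,0,0],"translation": [0,0,0],"jaw": 1},
    {"twist": [0,0,0],"translation": [0,0,0],"jaw": 1},
    {"twist": [0,0,0],"translation": [0,0,0],"jaw": 1},
    {"twist": [0,0,0],"translation": [0,0,0],"jaw": 1}
  ]
}}

```text
t: 4.38
tool_pos: [0.3499, 0.3223, 0.0869]
tcp_rot: [3.14, -0.0, 1.655]
ft_force: [4.1, -0.5, 4.5]
grip_width: 0.0301
gripper_force: 30.0
```

The opening stopped at 30 mm, not 14 mm, so the tips are on the round hub below the bar. I'll open, rise 9 mm and grip again.

Request:
{"api": "send_rows", "payload": {
  "rows": [
    {"twist": [0,0,0],"translation": [0,0,0],"jaw": -0.3},
    {"twist": [0,0,0],"translation": [0,0,0],"jaw": -0.3},
    {"twist": [0,0,0],"translation": [0,0.0,-0.3],"jaw": -0.3},
    {"twist": [0,0,0],"translation": [0,0,-0.3],"jaw": -0.3},
    {"twist": [0,0,0],"translation": [0,0,-0.3],"jaw": 1},
    {"twist": [0,0,0],"translation": [0,0,-0.3],"jaw": 1},
    {"twist": [0,0,0],"translation": [0,0,-0.3],"jaw": 1},
    {"twist": [0,0,0],"translation": [0,0,-0.3],"jaw": 1},
    {"twist": [0,0,0],"translation": [0,0,-0.3],"jaw": 1},
    {"twist": [0,0,0],"translation": [0,0,-0.3],"jaw": 1}
  ]
}}

```text
t: 5.62
tool_pos: [0.3498, 0.3222, 0.0955]
tcp_rot: [3.14, -0.001, 1.656]
ft_force: [4.7, 1.1, -3.2]
grip_width: 0.0143
gripper_force: 29.0
```

Now 14 mm: the bar is gripped. I'll turn it counter-clockwise.

Request:
{"api": "send_rows", "payload": {
  "rows": [
    {"twist": [0,0,-0.16],"translation": [0,0,0],"jaw": 1},
    {"twist": [0,0,-0.32],"translation": [0,0,0],"jaw": 1},
    {"twist": [0,0,-0.48],"translation": [0,0,0],"jaw": 1},
    {"twist": [0,0,-0.64],"translation": [0,0,0],"jaw": 1},
    {"twist": [0,0,-0.8],"translation": [0,0,0],"jaw": 1},
    {"twist": [0,0,-0.96],"translation": [0,0,0],"jaw": 1},
    {"twist": [0,0,-1.12],"translation": [0,0,0],"jaw": 1},
    {"twist": [0,0,-1.28],"translation": [0,0,0],"jaw": 1},
    {"twist": [0,0,-1.44],"translation": [0,0,0],"jaw": 1},
    {"twist": [0,0,-1.56],"translation": [0,0,0],"jaw": 1}
  ]
}}

```text
t: 6.88
tool_pos: [0.3487, 0.3205, 0.0954]
tcp_rot: [-3.138, -0.001, -3.064]
ft_force: [0.3, -4.1, 4.6]
grip_width: 0.0136
gripper_force: 29.9
```

Request:
{"api": "send_rows", "payload": {
  "rows": [
    {"twist": [0,0,-0.03],"translation": [0,0,0],"jaw": 1},
    {"twist": [0,0,-0.03],"translation": [0,0,0],"jaw": 1},
    {"twist": [0,0,-0.03],"translation": [0,0,0],"jaw": 1}
  ]
}}

```text
t: 7.25
tool_pos: [0.3487, 0.3204, 0.0954]
tcp_rot: [-3.138, -0.001, -3.039]
ft_force: [0.6, -4.5, 5.0]
grip_width: 0.0138
gripper_force: 30.0
```

```bash
python3 - <<'E'
from h import *
s=arm.state();print(np.round(s["tcp_rot"],3),s["grip_width"],np.round(s["ft_torque"],2),np.round(s["q"],2))
E
```

```text
[-3.138e+00 -1.000e-03 -3.039e+00] 0.01382654685780606 [-0.79 -0.08 -0.29] [ 0.14  0.77 -1.22  2.08  0.91  0.98  0.09]
```

```bash
python3 - <<'E'
from h import *
print(go(.584,.188,.25,3.126),go(.584,.188,.0265,3.126))
E
```

```text
([-7.346, -5.212, -5.141], [-0.003, -0.001, 0.118]) ([-7.352, -5.187, 2.309], [-0.003, -0.001, 0.118])
```

Request:
{"api": "send_rows", "payload": {
  "rows": [
    {"twist": [0,0,0],"translation": [0,0,0],"jaw": -0.3},
    {"twist": [0,0,0],"translation": [0,0,0],"jaw": -0.3},
    {"twist": [0,0,0],"translation": [0,0,0],"jaw": -0.3},
    {"twist": [0,0,0],"translation": [0,0,-2],"jaw": -0.3},
    {"twist": [0,0,0],"translation": [0,0,-4],"jaw": -0.3},
    {"twist": [0,0,0],"translation": [0,0,-5.2],"jaw": -0.3},
    {"twist": [0,0,0],"translation": [0,0,-5.2],"jaw": -0.3}
  ]
}}

```text
t: 8.12
tool_pos: [0.3497, 0.3235, 0.2539]
tcp_rot: [3.139, 0.004, -3.038]
ft_force: [0.2, -0.1, -0.5]
grip_width: 0.0596
gripper_force: 0.0
```

```bash
python3 - <<'E'
from h import *
im,K,W=grab("top");cv2.imwrite("pics/t2.png",cv2.resize(im[220:300,140:260,::-1],None,fx=4,fy=4))
im,K,W=grab("wrist");cv2.imwrite("pics/w2.png",im[:,:,::-1]);np.savez("w2.npz",im=im,K=K,W=W)
print(tool()[:3,3],go(.584,.188,.25,3.126))
E
```

```text
[0.34893072 0.3216179  0.25111841] ([-7.332, -5.242, 0.045], [-0.001, 0.001, 0.119])
```

View pics/w2.png

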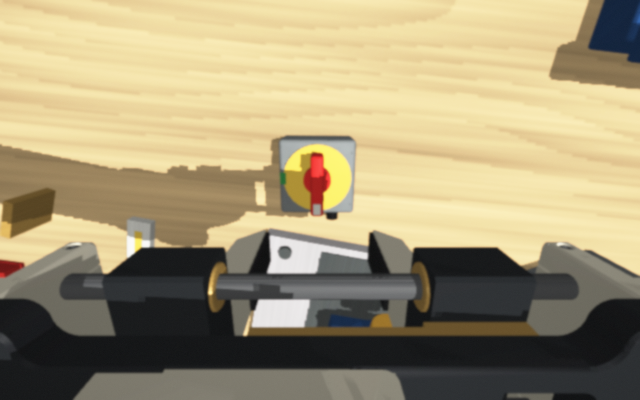

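The wrist picture shows the bar along the box's x, with the stripe at the white mark (317,210): the isolator is off. Next is the spanner.

Request:
{"api": "send_rows", "payload": {
  "rows": [
    {"twist": [0,0,0.119],"translation": [-7.33,-5.24,0],"jaw": -0.3},
    {"twist": [0,0,0.119],"translation": [-7.33,-5.24,0],"jaw": -0.3},
    {"twist": [0,0,0.119],"translation": [-7.33,-5.24,0],"jaw": -0.3},
    {"twist": [0,0,0.119],"translation": [-7.33,-5.24,0],"jaw": -0.3},
    {"twist": [0,0,0.119],"translation": [-7.33,-5.24,0],"jaw": -0.3},
    {"twist": [0,0,0.119],"translation": [-7.33,-5.24,2],"jaw": -0.3},
    {"twist": [0,0,0.119],"translation": [-7.33,-5.24,4],"jaw": -0.3},
    {"twist": [0,0,0.119],"translation": [-7.33,-5.24,5],"jaw": -0.3},
    {"twist": [0,0,0.119],"translation": [-7.33,-5.24,5],"jaw": -0.3}
  ]
}}

```text
t: 9.35
tool_pos: [0.5807, 0.1883, 0.0978]
tcp_rot: [-3.14, -0.007, 3.129]
ft_force: [-0.3, 1.0, 0.4]
grip_width: 0.06
gripper_force: 0.0
```

```bash
python3 - <<'E'
from h import *
im,K,W=grab("top");H=hsv(im);h,s,v=H[...,0],H[...,1],H[...,2]
red=((h<8)|(h>172))&(s>150)
print(tool()[:3,3],arm.state()["grip_width"],go(.584,.188,.0245,3.126),go(.6376,-.170,.0245,3.09))
E
```

```text
[0.58222553 0.18916049 0.1002032 ] 0.05968717794652941 ([-0.068, -0.037, 2.523], [-0.0, -0.003, 0.003]) ([-2.008, -11.947, 2.519], [-0.0, -0.003, 0.039])
```

Request:
{"api": "send_rows", "payload": {
  "rows": [
    {"twist": [0,0,0],"translation": [0,0,1.5],"jaw": -0.3},
    {"twist": [0,0,0],"translation": [0,0,2.3],"jaw": -0.3},
    {"twist": [0,0,0],"translation": [0,0,2.5],"jaw": -0.3},
    {"twist": [0,0,0],"translation": [0,0,2.5],"jaw": -0.3},
    {"twist": [0,0,0],"translation": [0,0,2.5],"jaw": 1},
    {"twist": [0,0,0],"translation": [0,0,2.5],"jaw": 1},
    {"twist": [0,0,0],"translation": [0,0,2.5],"jaw": 1},
    {"twist": [0,0,0],"translation": [0,0,2.5],"jaw": 1},
    {"twist": [0,0,0],"translation": [0,0,2.5],"jaw": 1},
    {"twist": [0,0,0],"translation": [0,0,2.5],"jaw": 1}
  ]
}}

```text
t: 10.65
tool_pos: [0.5839, 0.1885, 0.0265]
tcp_rot: [-3.142, -0.0, 3.127]
ft_force: [-0.7, -0.1, -0.2]
grip_width: 0.0132
gripper_force: 30.0
```

Request:
{"api": "send_rows", "payload": {
  "rows": [
    {"twist": [0,0,0],"translation": [0,0,0],"jaw": 1},
    {"twist": [0,0,0],"translation": [0,0,-1],"jaw": 1},
    {"twist": [0,0,0],"translation": [0,0,-2.5],"jaw": 1},
    {"twist": [0,0,0],"translation": [0,0,-4],"jaw": 1},
    {"twist": [0,0,0],"translation": [0,0,-4],"jaw": 1}
  ]
}}

```text
t: 11.28
tool_pos: [0.5856, 0.19, 0.1501]
tcp_rot: [3.139, 0.006, 3.127]
ft_force: [0.2, -0.7, -1.3]
grip_width: 0.0129
gripper_force: 30.0
```

```bash
python3 - <<'E'
from h import *
print(tool()[:3,3],arm.state()["grip_width"],go(.6376,-.170,.144,3.09))
im,K,W=grab("top");H=hsv(im);h,s,v=H[...,0],H[...,1],H[...,2]
cv2.imwrite("pics/t3.png",cv2.resize(im[100:260,180:400,::-1],None,fx=3,fy=3))
E
```

```text
[0.58563183 0.18999943 0.15006892] 0.012897605435216324 ([-1.907, -11.974, 0.184], [0.003, 0.006, 0.037])
```

View pics/t3.png

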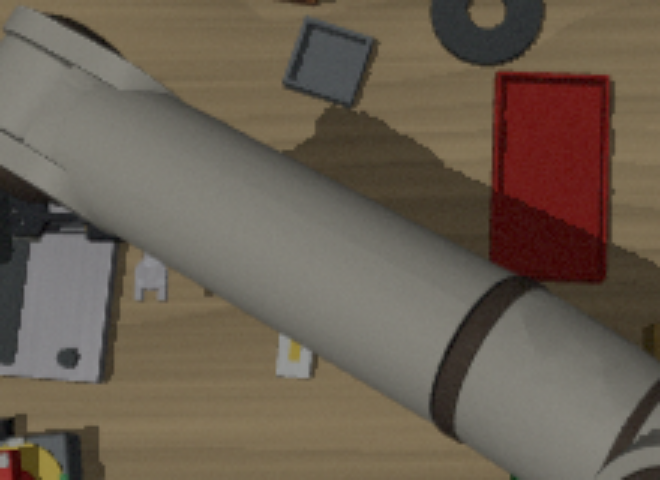

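Request:
{"api": "send_rows", "payload": {
  "rows": [
    {"twist": [0,0,0.037],"translation": [-1.9,-11.98,0],"jaw": 1},
    {"twist": [0,0,0.037],"translation": [-1.9,-11.98,0],"jaw": 1},
    {"twist": [0,0,0.037],"translation": [-1.9,-11.98,0],"jaw": 1},
    {"twist": [0,0,0.037],"translation": [-1.9,-11.98,0],"jaw": 1},
    {"twist": [0,0,0.037],"translation": [-1.9,-11.98,0],"jaw": 1},
    {"twist": [0,0,0.037],"translation": [-1.9,-11.98,0],"jaw": 1},
    {"twist": [0,0,0.037],"translation": [-1.9,-11.98,0],"jaw": 1},
    {"twist": [0,0,0.037],"translation": [-1.9,-11.98,0],"jaw": 1}
  ]
}}

```text
t: 12.32
tool_pos: [0.6345, -0.1713, 0.1447]
tcp_rot: [3.14, -0.002, 3.09]
ft_force: [-0.6, 0.5, -1.5]
grip_width: 0.0135
gripper_force: 30.0
```

```bash
python3 - <<'E'
from h import *
print(tool()[:3,3],arm.state()["grip_width"],go(.6376,-.170,.034,3.09))
im,K,W=grab("wrist");H=hsv(im);h,s,v=H[...,0],H[...,1],H[...,2]
red=((h<8)|(h>172))&(s>150)
print(blobs(red,.03,K,W,300));cv2.imwrite("pics/w3.png",im[:,:,::-1])
E
```

```text
[ 0.63448205 -0.1712638   0.14471558] 0.013509169367141397 ([-0.111, 0.043, 3.69], [0.001, -0.002, -0.0])
[([0.6755, -0.1734], 71, 8, np.float64(-0.056), [319.0, 239.0]), ([0.6104, -0.1692], 144, 109, np.float64(-0.052), [320.0, 160.0])]
```

View pics/w3.png

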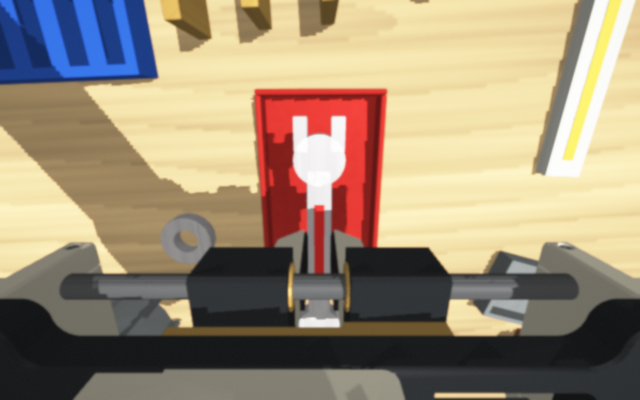

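The spanner is held straight over the tray's middle, with its head at (319,160) and the tray between columns 255 and 387. I'll lower it and release.

Request:
{"api": "send_rows", "payload": {
  "rows": [
    {"twist": [0,0,0],"translation": [-0.1,0,1.5],"jaw": 1},
    {"twist": [0,0,0],"translation": [-0.1,0,3],"jaw": 1},
    {"twist": [0,0,0],"translation": [-0.1,0,3.6],"jaw": 1},
    {"twist": [0,0,0],"translation": [-0.1,0,3.69],"jaw": 1},
    {"twist": [0,0,0],"translation": [-0.1,0,3.69],"jaw": 1},
    {"twist": [0,0,0],"translation": [-0.1,0,3.69],"jaw": 0.3},
    {"twist": [0,0,0],"translation": [-0.1,0,3.69],"jaw": 0.3},
    {"twist": [0,0,0],"translation": [-0.1,0,3.69],"jaw": 0.3},
    {"twist": [0,0,0],"translation": [-0.1,0,2.5],"jaw": 0.3},
    {"twist": [0,0,0],"translation": [-0.1,0,0],"jaw": 0.3}
  ]
}}

```text
t: 13.62
tool_pos: [0.6369, -0.1721, 0.1328]
tcp_rot: [3.141, -0.004, 3.09]
ft_force: [1.0, -0.2, 0.9]
grip_width: 0.0326
gripper_force: 0.0
```

```bash
python3 - <<'E'
from h import *
print(tool()[:3,3],go(.52,-.1,.26,1.46))
E
```

```text
[ 0.63690628 -0.17210669  0.13277232] ([4.035, 2.201, -4.222], [-0.003, -0.004, 1.63])
```

Request:
{"api": "send_rows", "payload": {
  "rows": [
    {"twist": [0,0,0.3],"translation": [1,0.5,-4.2],"jaw": -1},
    {"twist": [0,0,0.6],"translation": [4,2.2,-4.2],"jaw": -1},
    {"twist": [0,0,0.9],"translation": [4,2.2,-4.2],"jaw": -1},
    {"twist": [0,0,1.2],"translation": [4,2.2,-4.2],"jaw": -1},
    {"twist": [0,0,1.63],"translation": [4,2.2,-4.2],"jaw": -1},
    {"twist": [0,0,1.63],"translation": [4,2.2,-4.2],"jaw": -1},
    {"twist": [0,0,1.63],"translation": [4,2.2,-4.2],"jaw": -1},
    {"twist": [0,0,1.63],"translation": [4,2.2,-4.2],"jaw": -1},
    {"twist": [0,0,1.63],"translation": [4,2.2,-4.2],"jaw": -1},
    {"twist": [0,0,1.63],"translation": [4,2.2,-4.2],"jaw": -1}
  ]
}}

```text
t: 14.88
tool_pos: [0.5221, -0.0995, 0.2603]
tcp_rot: [3.141, 0.001, 1.462]
ft_force: [-0.0, -0.5, 1.9]
grip_width: 0.0919
gripper_force: 0.0
```

```bash
python3 - <<'E'
from h import *
print(tool()[:3,3],go(.52,.0,.26,1.46))
E
```

```text
[ 0.52209351 -0.09949002  0.260327  ] ([3.289, -0.431, 0.007], [0.001, 0.001, 0.002])
```

Request:
{"api": "send_rows", "payload": {
  "rows": [
    {"twist": [0,0,0],"translation": [3.3,0.2,0],"jaw": -1},
    {"twist": [0,0,0],"translation": [3.3,0.2,0],"jaw": -1},
    {"twist": [0,0,0],"translation": [3.3,0.2,0],"jaw": -1},
    {"twist": [0,0,0],"translation": [3.3,0.2,0],"jaw": -1}
  ]
}}

```text
t: 15.38
tool_pos: [0.5389, -0.0025, 0.2597]
tcp_rot: [-3.141, 0.001, 1.462]
ft_force: [-0.5, -0.7, -1.3]
grip_width: 0.0919
gripper_force: 0.0
```

```bash
python3 - <<'E'
from h import *
im,K,W=grab("wrist");cv2.imwrite("pics/w4.png",im[:,:,::-1]);np.savez("w4.npz",im=im,K=K,W=W)
print(tool()[:3,3],proj([[.584,.238,.025],[.5385,.069,.014]],K,W))
E
```

```text
[ 0.53897262 -0.00321701  0.25967957] [[337.16538861 -55.03712814]
 [313.15497461 114.07816664]]
```

View pics/w4.png

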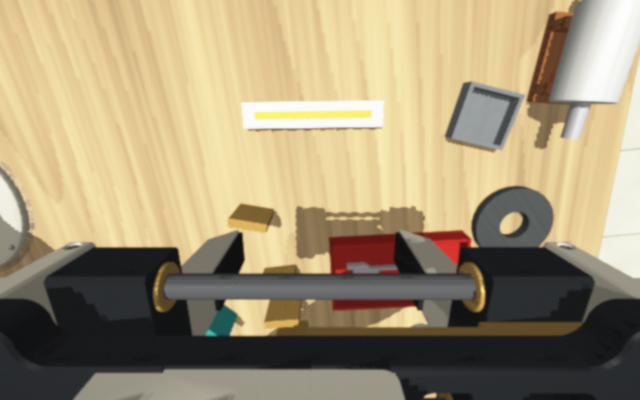

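The straightedge is at (313,115), where it was expected. The way to the bed is clear. I'll refit the bed edge from w1.

```bash
python3 - <<'E'
from h import *
d=np.load("w1.npz");im,K,W=d["im"],d["K"],d["W"];H=hsv(im);h,s,v=H[...,0],H[...,1],H[...,2]
br=(s<40)&(v>110);pts=[]
for u in range(362,540,3):
    c=int(150+(u-355)*.184);r=np.where(br[c-10:c+11,u])[0]
    if len(r):pts.append((u,r.max()+c-9.5))
p=ray(pts,.025,K,W);vx,vy,x0,y0=cv2.fitLine(np.float32(p),cv2.DIST_HUBER,0,.001,.001).ravel()
print("edge",x0,y0,np.arctan2(vy,vx),np.sort(np.abs((p-[x0,y0])@[-vy,vx]))[[30,-3,-1]],pts[:3],pts[-3:])
d=np.load("w4.npz");im,K,W=d["im"],d["K"],d["W"];H=hsv(im);h,s,v=H[...,0],H[...,1],H[...,2]
print(blobs(box(((s<60)&(v>150))|((h>18)&(h<35)&(s>170)),(235,90,392,135)),.014,K,W,200))
E
```

```text
edge 0.58198845 0.24518417 -0.093781956 [0.00035262 0.00066679 0.00076457] [(362, np.float64(150.5)), (365, np.float64(151.5)), (368, np.float64(151.5))] [(533, np.float64(183.5)), (536, np.float64(183.5)), (539, np.float64(184.5))]
[([0.5377, 0.0689], 183, 34, np.float64(-0.094), [313.0, 114.0])]
```

```bash
python3 - <<'E'
from h import *
print(go(.534,.031,.08,1.477),go(.534,.031,.026,1.477))
E
```

```text
([1.119, -0.288, 5.989], [-0.0, 0.001, -0.017]) ([1.121, -0.288, 7.789], [-0.0, 0.001, -0.017])
```

Request:
{"api": "send_rows", "payload": {
  "rows": [
    {"twist": [0,0,-0.017],"translation": [1.12,-0.29,2],"jaw": -1},
    {"twist": [0,0,-0.017],"translation": [1.12,-0.29,4],"jaw": -1},
    {"twist": [0,0,-0.017],"translation": [1.12,-0.29,6],"jaw": -1},
    {"twist": [0,0,-0.017],"translation": [1.12,-0.29,7.2],"jaw": -1},
    {"twist": [0,0,-0.017],"translation": [1.12,-0.29,7.77],"jaw": -1},
    {"twist": [0,0,-0.017],"translation": [1.12,-0.29,7.77],"jaw": -1},
    {"twist": [0,0,-0.017],"translation": [1.12,-0.29,7.77],"jaw": -1}
  ]
}}

```text
t: 16.3
tool_pos: [0.5356, 0.0323, 0.0284]
tcp_rot: [3.139, -0.0, 1.476]
ft_force: [0.4, 0.0, 0.5]
grip_width: 0.0918
gripper_force: 0.0
```

```bash
python3 - <<'E'
from h import *
T=tool();print(T[:3,3],arm.state()["tcp_rot"],arm.state()["ft_force"],np.round(arm.state()["q"],2))
n=np.array([.094,.9956]);print("dist TCP to edge",(np.array([.582,.245])-T[:2,3])@n)
E
```

```text
[0.53558461 0.03227198 0.02839234] [ 3.13892337e+00 -4.07192486e-04  1.47626811e+00] [0.36251802 0.04462872 0.4944445 ] [ 0.51  0.76 -0.8   1.96  0.79  0.76 -0.85]
dist TCP to edge 0.2161550658492164
```

Request:
{"api": "send_rows", "payload": {
  "rows": [
    {"twist": [0,0,0],"translation": [0.3,0,0.03],"jaw": -1},
    {"twist": [0,0,0],"translation": [0.6,0,0.03],"jaw": -1},
    {"twist": [0,0,0],"translation": [0.9,0,0.03],"jaw": -1},
    {"twist": [0,0,0],"translation": [1.2,0,0.03],"jaw": -1},
    {"twist": [0,0,0],"translation": [1.5,0,0.03],"jaw": -1},
    {"twist": [0,0,0],"translation": [1.8,0,0.03],"jaw": -1},
    {"twist": [0,0,0],"translation": [2.1,0,0.03],"jaw": -1},
    {"twist": [0,0,0],"translation": [2.4,0,0.03],"jaw": -1},
    {"twist": [0,0,0],"translation": [2.7,0,0.03],"jaw": -1},
    {"twist": [0,0,0],"translation": [3,0,0.03],"jaw": -1}
  ]
}}

```text
t: 17.55
tool_pos: [0.5425, 0.1227, 0.0259]
tcp_rot: [-3.141, -0.0, 1.477]
ft_force: [-0.1, -2.0, 0.4]
grip_width: 0.0918
gripper_force: 0.8
```

Request:
{"api": "send_rows", "payload": {
  "rows": [
    {"twist": [0,0,0],"translation": [0.3,0,0],"jaw": -1},
    {"twist": [0,0,0],"translation": [0.6,0,0],"jaw": -1},
    {"twist": [0,0,0],"translation": [0.9,0,0],"jaw": -1},
    {"twist": [0,0,0],"translation": [1.2,0,0],"jaw": -1},
    {"twist": [0,0,0],"translation": [1.5,0,0],"jaw": -1},
    {"twist": [0,0,0],"translation": [1.8,0,0],"jaw": -1},
    {"twist": [0,0,0],"translation": [2,0,0],"jaw": -1},
    {"twist": [0,0,0],"translation": [2.2,0,0],"jaw": -1},
    {"twist": [0,0,0],"translation": [2.3,0,0],"jaw": -1},
    {"twist": [0,0,0],"translation": [2.3,0,0],"jaw": -1}
  ]
}}

```text
t: 18.8
tool_pos: [0.5491, 0.1913, 0.026]
tcp_rot: [3.141, -0.001, 1.477]
ft_force: [0.0, 0.4, 0.2]
grip_width: 0.0917
gripper_force: 0.0
```

```bash
python3 - <<'E'
from h import *
T=tool();print(T[:3,3],arm.state()["tcp_rot"],arm.state()["ft_force"],np.round(arm.state()["q"],2))
n=np.array([.094,.9956]);print("dist TCP to edge",(np.array([.582,.245])-T[:2,3])@n)
im,K,W=grab("wrist");cv2.imwrite("pics/w5.png",im[:,:,::-1])
E
```

```text
[0.5491098  0.19125287 0.02599672] [ 3.14138878e+00 -7.86732437e-04  1.47718300e+00] [0.00769693 0.44655918 0.21685812] [ 0.2   0.81 -0.79  1.85  0.78  0.82 -1.09]
dist TCP to edge 0.05660232548847284
```

View pics/w5.png

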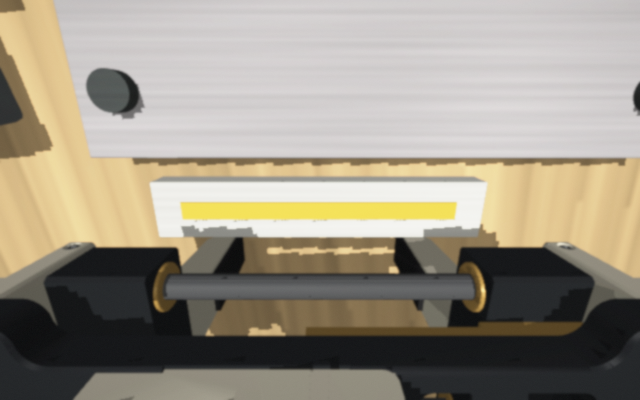

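The straightedge (columns 152–486) is parallel to the edge line at row 157, with a gap of roughly a centimetre left. I'll creep in.

Request:
{"api": "send_rows", "payload": {
  "rows": [
    {"twist": [0,0,0],"translation": [0.1,0,0],"jaw": -1},
    {"twist": [0,0,0],"translation": [0.2,0,0],"jaw": -1},
    {"twist": [0,0,0],"translation": [0.28,0,0],"jaw": -1},
    {"twist": [0,0,0],"translation": [0.34,0,0],"jaw": -1},
    {"twist": [0,0,0],"translation": [0.38,0,0],"jaw": -1},
    {"twist": [0,0,0],"translation": [0.42,0,0],"jaw": -1},
    {"twist": [0,0,0],"translation": [0.42,0,0],"jaw": -1}
  ]
}}

```text
t: 19.73
tool_pos: [0.5503, 0.2035, 0.026]
tcp_rot: [3.142, -0.0, 1.477]
ft_force: [0.0, -0.6, 0.1]
grip_width: 0.092
gripper_force: 0.1
```

Request:
{"api": "send_rows", "payload": {
  "rows": [
    {"twist": [0,0,0],"translation": [0.04,0,0],"jaw": -1},
    {"twist": [0,0,0],"translation": [0.08,0,0],"jaw": -1},
    {"twist": [0,0,0],"translation": [0.08,0,0],"jaw": -1}
  ]
}}

```text
t: 20.1
tool_pos: [0.5506, 0.2059, 0.026]
tcp_rot: [3.141, -0.0, 1.477]
ft_force: [-0.9, -0.8, -0.2]
grip_width: 0.0917
gripper_force: 0.3
```

Request:
{"api": "send_rows", "payload": {
  "rows": [
    {"twist": [0,0,0],"translation": [0.04,0,0],"jaw": -1},
    {"twist": [0,0,0],"translation": [0.08,0,0],"jaw": -1},
    {"twist": [0,0,0],"translation": [0.08,0,0],"jaw": -1}
  ]
}}

```text
t: 20.48
tool_pos: [0.5506, 0.2062, 0.0259]
tcp_rot: [-3.141, 0.003, 1.476]
ft_force: [-1.5, -6.7, 4.7]
grip_width: 0.0917
gripper_force: 2.9
```

Request:
{"api": "send_rows", "payload": {
  "rows": [
    {"twist": [0,0,0],"translation": [0.04,0,0],"jaw": -1},
    {"twist": [0,0,0],"translation": [0.08,0,0],"jaw": -1},
    {"twist": [0,0,0],"translation": [0.08,0,0],"jaw": -1}
  ]
}}

```text
t: 20.85
tool_pos: [0.5507, 0.2063, 0.0258]
tcp_rot: [-3.141, 0.007, 1.475]
ft_force: [-3.0, -10.8, 8.1]
grip_width: 0.0915
gripper_force: 5.2
```

```bash
python3 - <<'E'
from h import *
T=tool();n=np.array([.094,.9956]);print("dist TCP to edge",(np.array([.582,.245])-T[:2,3])@n,arm.state()["ft_force"])
E
```

```text
dist TCP to edge 0.04147906910996346 [ -2.98434114 -10.76035727   8.10668747]
```

Contact: the force rises at the predicted 41.5 mm. I'll back off, rise and check.

Request:
{"api": "send_rows", "payload": {
  "rows": [
    {"twist": [0,0,0],"translation": [-0.3,0,0],"jaw": -1},
    {"twist": [0,0,0],"translation": [-1,0,0],"jaw": -1},
    {"twist": [0,0,0],"translation": [-1.5,0,-1],"jaw": -1},
    {"twist": [0,0,0],"translation": [-1.5,0,-3],"jaw": -1},
    {"twist": [0,0,0],"translation": [-1.5,0,-5],"jaw": -1},
    {"twist": [0,0,0],"translation": [-1.5,0,-5],"jaw": -1},
    {"twist": [0,0,0],"translation": [-1.5,0,-5],"jaw": -1}
  ]
}}

```text
t: 21.72
tool_pos: [0.5467, 0.1656, 0.1759]
tcp_rot: [3.141, -0.0, 1.477]
ft_force: [0.2, -0.7, -0.1]
grip_width: 0.0914
gripper_force: 0.0
```

```bash
cat > se.py <<'E'
from h import *
im,K,W=grab("wrist");cv2.imwrite("pics/se.png",im[:,:,::-1]);H=hsv(im);h,s,v=H[...,0],H[...,1],H[...,2]
y=(h>18)&(h<35)&(s>170)&(v>150)
b=[x for x in blobs(y,.014,K,W,60) if x[1]>110 and x[2]<25];print(b,tool()[:3,3])
for x in b:
    n=np.array([.094,.9956]);d=np.array(x[0])-[.582,.245];print("y in edge frame",d@n,"x",d@[.9956,-.094]);print(proj([*x[0],.014],K,W))
E
python3 se.py
```

```text
[] [0.54612916 0.16528219 0.17505723]
```

View pics/se.png

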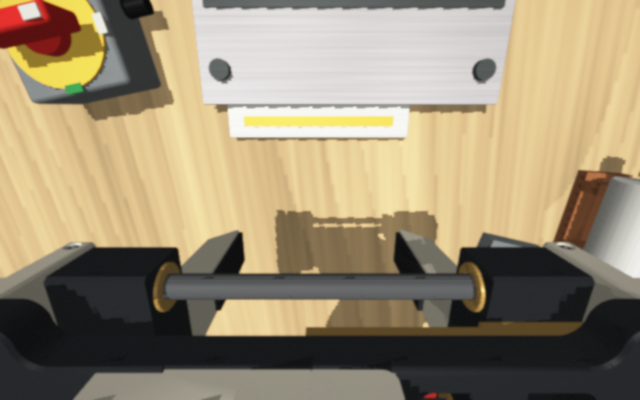

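The straightedge is flush: its top edge lies along the plate line (row 105), between columns 229 and 408 and inside the edge's 205–498. It sits about 33 mm off the middle and the isolator is still off. Next I'll view the shims and the rack.

```bash
python3 - <<'E'
from h import *
print(go(.58,-.23,.28,3.10))
E
```

```text
([-13.013, 2.356, -3.496], [-0.001, -0.001, -1.623])
```

Request:
{"api": "send_rows", "payload": {
  "rows": [
    {"twist": [0,0,0],"translation": [-2,0.5,-3.5],"jaw": -1},
    {"twist": [0,0,0],"translation": [-13,2.36,-3.5],"jaw": -1},
    {"twist": [0,0,-0.4],"translation": [-13,2.36,-3.5],"jaw": -1},
    {"twist": [0,0,-0.8],"translation": [-13,2.36,-3.5],"jaw": -1},
    {"twist": [0,0,-1.2],"translation": [-13,2.36,-3.5],"jaw": -1},
    {"twist": [0,0,-1.62],"translation": [-13,2.36,-3.5],"jaw": -1},
    {"twist": [0,0,-1.62],"translation": [-13,2.36,-3.5],"jaw": -1},
    {"twist": [0,0,-1.62],"translation": [-13,2.36,-3.5],"jaw": -1},
    {"twist": [0,0,-1.62],"translation": [-13,2.36,-3.5],"jaw": -1},
    {"twist": [0,0,-1.62],"translation": [-13,2.36,-3.5],"jaw": -1}
  ]
}}

```text
t: 23.02
tool_pos: [0.58, -0.2292, 0.2787]
tcp_rot: [3.14, -0.003, 2.977]
ft_force: [0.7, -0.2, 0.7]
grip_width: 0.0918
gripper_force: 0.0
```

Request:
{"api": "send_rows", "payload": {
  "rows": [
    {"twist": [0,0,-0.18],"translation": [0,0,0],"jaw": -1},
    {"twist": [0,0,-0.18],"translation": [0,0,0],"jaw": -1},
    {"twist": [0,0,-0.18],"translation": [0,0,0],"jaw": -1},
    {"twist": [0,0,-0.18],"translation": [0,0,0],"jaw": -1}
  ]
}}

```text
t: 23.52
tool_pos: [0.5805, -0.2292, 0.2806]
tcp_rot: [-3.142, -0.0, -3.134]
ft_force: [-0.1, 0.9, -0.4]
grip_width: 0.0918
gripper_force: 0.0
```

```bash
python3 - <<'E'
from h import *
print(tool()[:3,3],arm.state()["tcp_rot"])
im,K,W=grab("wrist");cv2.imwrite("pics/w6.png",im[:,:,::-1]);np.savez("w6.npz",im=im,K=K,W=W)
H=hsv(im);h,s,v=H[...,0],H[...,1],H[...,2]
cc=cv2.connectedComponentsWithStats((((h>12)&(h<30)&(s>135)).astype(np.uint8)))
print(cc[2][(cc[2][:,4]>60)].tolist())
print("blue",blobs(((h>100)&(h<130)&(s>120)),.03,K,W,800))
E
```

```text
[ 0.58052436 -0.22919806  0.28063873] [-3.14157592e+00 -4.06731411e-04 -3.13431646e+00]
[[0, 0, 640, 400, 250987], [442, 31, 38, 50, 842], [370, 50, 10, 46, 348], [330, 54, 8, 43, 111], [286, 57, 12, 44, 184], [627, 170, 13, 28, 93], [152, 262, 27, 50, 526], [459, 263, 27, 49, 524], [307, 322, 275, 13, 2271]]
blue [([0.4839, -0.3845], 155, 69, np.float64(1.556), [196.0, 92.0])]
```

View pics/w6.png

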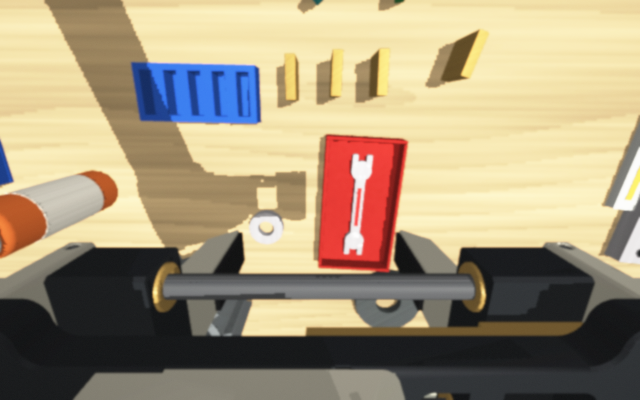

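The spanner lies flat in the tray at (358,205). The rack is at (196,92), and the four brass shims are at (290,76), (337,72), (380,72) and (466,55).

```bash
python3 - <<'E'
from h import *
d=np.load("w6.npz");im,K,W=d["im"],d["K"],d["W"];H=hsv(im);h,s,v=H[...,0],H[...,1],H[...,2]
for r,a,b in((75,280,302),(72,325,348),(72,368,394),(50,440,490)): print(r,a,[(x[0],x[1],x[2]) for x in H[r,a:b:2].tolist()])
for t in (175,200):
    for b in((280,45,302,108),(326,42,350,104),(368,42,394,104),(440,20,495,90)): print(t,blobs(box((s>100)&(v>t)&(h>12)&(h<30),b),.06,K,W,40))
E
```

```text
75 280 [(19, 98, 156), (19, 99, 157), (19, 120, 179), (22, 136, 236), (23, 133, 244), (24, 131, 245), (24, 132, 245), (22, 139, 237), (19, 151, 155), (19, 115, 195), (24, 73, 246)]
72 325 [(18, 99, 167), (18, 99, 167), (19, 105, 156), (19, 147, 167), (24, 131, 245), (25, 125, 249), (25, 123, 250), (25, 121, 250), (25, 105, 251), (24, 65, 251), (24, 60, 251), (25, 61, 251)]
72 368 [(19, 102, 163), (19, 126, 119), (20, 148, 95), (19, 151, 96), (19, 152, 104), (20, 147, 218), (25, 120, 251), (26, 116, 252), (26, 116, 253), (26, 112, 253), (25, 89, 251), (25, 61, 251), (24, 58, 252)]
50 440 [(19, 100, 160), (18, 100, 158), (19, 101, 159), (19, 99, 159), (19, 99, 159), (19, 103, 153), (19, 129, 117), (19, 151, 98), (19, 148, 98), (19, 150, 97), (19, 149, 99), (19, 152, 97), (20, 152, 97), (19, 151, 98), (19, 155, 99), (20, 153, 165), (25, 128, 248), (26, 118, 252), (25, 119, 252), (25, 121, 251), (25, 118, 250), (24, 85, 247), (24, 68, 248), (24, 68, 248), (24, 67, 248)]
175 [([0.4658, -0.2628], 49, 17, np.float64(-0.015), [293.0, 76.0])]
175 [([0.4623, -0.2105], 51, 14, np.float64(0.031), [336.0, 72.0])]
175 [([0.4609, -0.1594], 51, 17, np.float64(0.025), [382.0, 70.0])]
175 [([0.4412, -0.0557], 50, 13, np.float64(-0.252), [474.0, 53.0])]
200 [([0.4658, -0.2636], 49, 14, np.float64(-0.029), [290.0, 76.0])]
200 [([0.4623, -0.21], 51, 13, np.float64(0.019), [337.0, 72.0])]
200 [([0.4609, -0.1594], 51, 17, np.float64(0.025), [382.0, 70.0])]
200 [([0.4411, -0.0554], 50, 12, np.float64(-0.28), [474.0, 53.0])]
```

```bash
python3 - <<'E'
from h import *
print(go(.475,-.20,.2,1.571))
E
```

```text
([3.511, 1.003, 2.695], [-0.0, 0.0, 1.578])
```

Request:
{"api": "send_rows", "payload": {
  "rows": [
    {"twist": [0,0,0.4],"translation": [3.51,1,2.7],"jaw": -1},
    {"twist": [0,0,0.8],"translation": [3.51,1,2.7],"jaw": -1},
    {"twist": [0,0,1.2],"translation": [3.51,1,2.7],"jaw": -1},
    {"twist": [0,0,1.578],"translation": [3.51,1,2.7],"jaw": -1},
    {"twist": [0,0,1.578],"translation": [3.51,1,2.7],"jaw": -1},
    {"twist": [0,0,1.578],"translation": [3.51,1,2.7],"jaw": -1},
    {"twist": [0,0,1.578],"translation": [3.51,1,2.7],"jaw": -1},
    {"twist": [0,0,1.578],"translation": [3.51,1,2.7],"jaw": -1},
    {"twist": [0,0,1.578],"translation": [3.51,1,2.7],"jaw": -1},
    {"twist": [0,0,1.578],"translation": [3.51,1,2.7],"jaw": -1}
  ]
}}

```text
t: 24.82
tool_pos: [0.4751, -0.2003, 0.2003]
tcp_rot: [3.141, 0.001, 1.573]
ft_force: [-0.2, 0.4, 0.1]
grip_width: 0.0914
gripper_force: 0.0
```

```bash
cat > sh.py <<'E'
from h import *
import sys
print(tool()[:3,3],arm.state()["tcp_rot"][2],np.round(arm.state()["q"],2))
im,K,W=grab("wrist");cv2.imwrite("pics/"+sys.argv[1]+".png",im[:,:,::-1]);np.savez(sys.argv[1]+".npz",im=im,K=K,W=W)
H=hsv(im);h,s,v=H[...,0],H[...,1],H[...,2];m=(s>100)&(v>190)&(h>15)&(h<30);m[240:]=0
m=cv2.morphologyEx(m.astype(np.uint8),cv2.MORPH_OPEN,np.ones((3,3)))
for b in blobs(m,.06,K,W,150):print(b)
b=(h>100)&(h<130)&(s>120);b[240:]=0
for x in blobs(b,.03,K,W,400):print("blue",x)
E
python3 sh.py s1
```

```text
[ 0.47514361 -0.20029279  0.20033922] 1.5728229909068518 [ 1.2   0.51 -1.09  1.92  0.53  1.03 -0.12]
([0.4614, -0.2101], 49, 12, np.float64(-0.033), [306.0, 200.0])
([0.4605, -0.1566], 51, 12, np.float64(0.026), [304.0, 147.0])
([0.4409, -0.0551], 50, 12, np.float64(-0.274), [279.0, 27.0])
```

Request:
{"api": "send_rows", "payload": {
  "rows": [
    {"twist": [0,0,0],"translation": [-4.33,0,0],"jaw": -1},
    {"twist": [0,0,0],"translation": [-4.33,0,0],"jaw": -1},
    {"twist": [0,0,0],"translation": [-4.33,0,0],"jaw": -1},
    {"twist": [0,0,0],"translation": [-4.33,0,0],"jaw": -1}
  ]
}}

```text
t: 25.38
tool_pos: [0.4751, -0.3301, 0.1996]
tcp_rot: [3.141, -0.001, 1.572]
ft_force: [0.1, 0.2, -0.7]
grip_width: 0.0917
gripper_force: 0.0
```

```bash
python3 sh.py s2
```

```text
[ 0.47508139 -0.33013089  0.19961777] 1.5719892991841253 [ 1.31  0.61 -1.03  1.77  0.58  1.1   0.09]
([0.4659, -0.2622], 50, 14, np.float64(0.023), [310.0, 122.0])
([0.4616, -0.2093], 50, 12, np.float64(-0.021), [304.0, 59.0])
blue ([0.4849, -0.3523], 92, 68, np.float64(1.55), [327.0, 201.0])
```

Request:
{"api": "send_rows", "payload": {
  "rows": [
    {"twist": [0,0,0],"translation": [-5,0,0],"jaw": -1},
    {"twist": [0,0,0],"translation": [-5,0,0],"jaw": -1},
    {"twist": [0,0,0],"translation": [-5,0,0],"jaw": -1},
    {"twist": [0,0,0],"translation": [-5,0,0],"jaw": -1}
  ]
}}

```text
t: 25.92
tool_pos: [0.4756, -0.4806, 0.1996]
tcp_rot: [3.141, -0.001, 1.572]
ft_force: [-0.1, -0.3, 0.2]
grip_width: 0.0919
gripper_force: 0.0
```

```bash
python3 sh.py s3
```

```text
[ 0.47557032 -0.4805766   0.19963341] 1.5715292058252919 [ 1.36  0.76 -0.96  1.51  0.64  1.21  0.3 ]
blue ([0.484, -0.3865], 151, 68, np.float64(1.555), [328.0, 84.0])
```

View pics/s3.png

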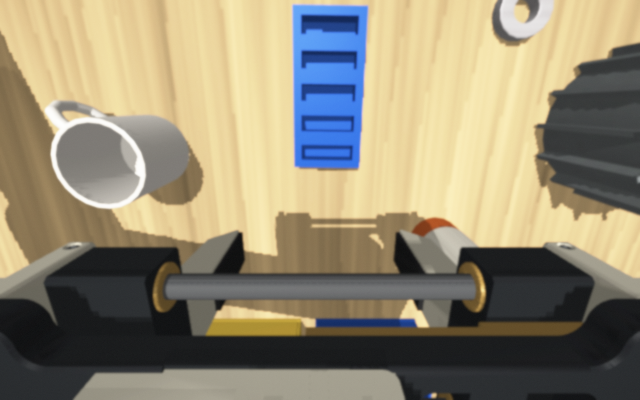

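Rack view: the rack is centred at (328,84) with its five slots empty. With the camera right overhead, its measured 151 x 68 mm fits the given size, so I'll use centre (0.484, -0.3865). Shim 1 first.

```bash
python3 - <<'E'
from h import *
print(go(.466,-.2625,.12,1.571),go(.466,-.2625,.052,1.571))
E
```

```text
([7.192, -0.32, 2.673], [0.001, -0.002, 0.003]) ([7.188, -0.321, 4.939], [0.001, -0.002, 0.003])
```

Request:
{"api": "send_rows", "payload": {
  "rows": [
    {"twist": [0,0,0],"translation": [7.2,-0.32,0],"jaw": -0.5},
    {"twist": [0,0,0],"translation": [7.2,-0.32,0],"jaw": -0.5},
    {"twist": [0,0,0],"translation": [7.2,-0.32,0],"jaw": -0.5},
    {"twist": [0,0,0],"translation": [7.2,-0.32,0],"jaw": -0.5},
    {"twist": [0,0,0],"translation": [7.2,-0.32,2],"jaw": -0.5},
    {"twist": [0,0,0],"translation": [7.2,-0.32,3.7],"jaw": -0.5},
    {"twist": [0,0,0],"translation": [7.2,-0.32,4.6],"jaw": -0.5},
    {"twist": [0,0,0],"translation": [7.2,-0.32,4.94],"jaw": -0.5},
    {"twist": [0,0,0],"translation": [7.2,-0.32,4.94],"jaw": -0.5},
    {"twist": [0,0,0],"translation": [7.2,-0.32,4.94],"jaw": 0.5}
  ]
}}

```text
t: 27.22
tool_pos: [0.4666, -0.264, 0.0532]
tcp_rot: [3.14, 0.001, 1.573]
ft_force: [-0.3, -0.2, 0.0]
grip_width: 0.0628
gripper_force: 0.0
```

Request:
{"api": "send_rows", "payload": {
  "rows": [
    {"twist": [0,0,0],"translation": [0,0,0],"jaw": 0.5},
    {"twist": [0,0,0],"translation": [0,0,0],"jaw": 0.5},
    {"twist": [0,0,0],"translation": [0,0,0],"jaw": 0.5},
    {"twist": [0,0,0],"translation": [0,0,0],"jaw": 0.5},
    {"twist": [0,0,0],"translation": [0,0,-1],"jaw": 0.5},
    {"twist": [0,0,0],"translation": [0,0,-2],"jaw": 0.5},
    {"twist": [0,0,0],"translation": [0,0,-2],"jaw": 0.5},
    {"twist": [0,0,0],"translation": [0,0,-2],"jaw": 0.5}
  ]
}}

```text
t: 28.22
tool_pos: [0.4646, -0.2644, 0.1109]
tcp_rot: [-3.14, -0.0, 1.572]
ft_force: [-0.5, 0.4, -2.2]
grip_width: 0.05
gripper_force: 30.0
```

```bash
python3 sh.py g1; python3 - <<'E'
from h import *
d=np.load("g1.npz");im,K,W=d["im"],d["K"],d["W"];T=tool();print(T[:3,3],arm.state()["grip_width"])
print([proj((T@[dx,dy,-.008,1])[:3],K,W).round().tolist() for dx in(.006,-.006) for dy in(-.025,.025)])
cv2.imwrite("pics/g1c.png",cv2.resize(im[200:330,200:440,::-1],None,fx=3,fy=3))
E
```

```text
[ 0.46457559 -0.26436587  0.11089518] 1.5719757539421413 [ 1.2   0.66 -0.96  1.94  0.68  0.91 -0.1 ]
([0.4614, -0.2098], 50, 12, np.float64(-0.018), [316.0, 149.0])
([0.4605, -0.1565], 50, 12, np.float64(0.017), [314.0, 59.0])
[ 0.46441562 -0.26415529  0.11058827] 0.049849403824713076
[[[271.0, 261.0]], [[370.0, 261.0]], [[272.0, 282.0]], [[368.0, 282.0]]]
```

View pics/g1c.png

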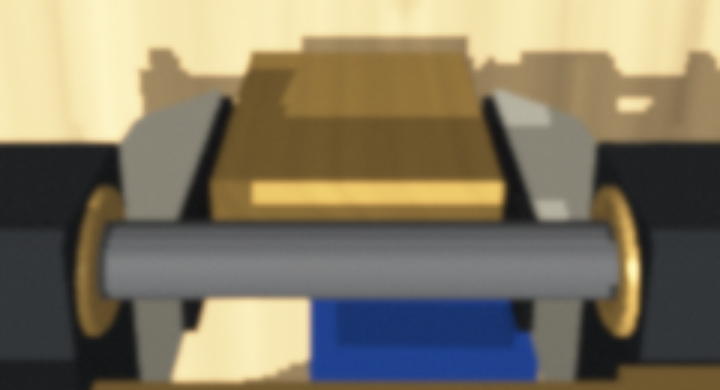

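The shim is gripped at its 50 mm width. Its top front edge is at row 260, against 261 expected for a centred grip, so it is centred within about 0.5 mm. Now to slot 1.

```bash
python3 - <<'E'
from h import *
print(go(.483,-.447,.112,1.555))
E
```

```text
([-6.096, 0.611, -0.052], [-0.002, -0.001, 0.017])
```

Request:
{"api": "send_rows", "payload": {
  "rows": [
    {"twist": [0,0,0.017],"translation": [-6.1,0.61,-0.1],"jaw": 0.5},
    {"twist": [0,0,0.017],"translation": [-6.1,0.61,-0.1],"jaw": 0.5},
    {"twist": [0,0,0.017],"translation": [-6.1,0.61,-0.1],"jaw": 0.5},
    {"twist": [0,0,0.017],"translation": [-6.1,0.61,-0.1],"jaw": 0.5},
    {"twist": [0,0,0.017],"translation": [-6.1,0.61,-0.1],"jaw": 0.5},
    {"twist": [0,0,0.017],"translation": [-6.1,0.61,-0.1],"jaw": 0.5}
  ]
}}

```text
t: 29.02
tool_pos: [0.4843, -0.445, 0.114]
tcp_rot: [-3.141, -0.002, 1.558]
ft_force: [0.7, -0.4, -2.2]
grip_width: 0.05
gripper_force: 30.0
```

```bash
cat > ih.py <<'E'
from h import *
import sys
# shim-in-hand: front top edge row -> offset in tool x (mm)
im,K,W=grab("wrist");T=tool();g=cv2.GaussianBlur(im,(5,1),0).astype(int).sum(2)
col=g[245:275,295:350].mean(1);d=np.diff(col);r=245+d.argmax()+1
rows=[proj((T@[dx,0,-.008,1])[:3],K,W)[0,1] for dx in(.002,.006,.010)]
print("edge row",r,"exp",rows[1],"offset mm",np.interp(-r,-np.array(rows),[-4,0,4]),"jump",d.max())
E
python3 ih.py; python3 - <<'E'
from h import *
print(tool()[:3,3],go(.483,-.447,.058,1.555))
E
```

```text
edge row 260 exp 262.76711094107105 offset mm 1.5655403808854647 jump 66.18181818181819
[ 0.48444955 -0.44518684  0.11431599] ([-0.063, -0.046, 1.877], [-0.001, -0.001, 0.003])
```

Request:
{"api": "send_rows", "payload": {
  "rows": [
    {"twist": [0,0,0.003],"translation": [-0.06,-0.045,0.3],"jaw": 0.5},
    {"twist": [0,0,0.003],"translation": [-0.06,-0.045,0.6],"jaw": 0.5},
    {"twist": [0,0,0.003],"translation": [-0.06,-0.045,0.8],"jaw": 0.5},
    {"twist": [0,0,0.003],"translation": [-0.06,-0.045,0.9],"jaw": 0.5},
    {"twist": [0,0,0.003],"translation": [-0.06,-0.045,1],"jaw": 0.5},
    {"twist": [0,0,0.003],"translation": [-0.06,-0.045,1.1],"jaw": 0.5},
    {"twist": [0,0,0.003],"translation": [-0.06,-0.045,1.2],"jaw": 0.5},
    {"twist": [0,0,0.003],"translation": [-0.06,-0.045,1.2],"jaw": 0.5}
  ]
}}

```text
t: 30.08
tool_pos: [0.4826, -0.4489, 0.0785]
tcp_rot: [-3.141, -0.0, 1.553]
ft_force: [0.3, 0.2, -1.7]
grip_width: 0.0498
gripper_force: 30.0
```

```bash
python3 - <<'E'
from h import *
print(tool()[:3,3],arm.state()["ft_force"],go(.483,-.447,.058,1.555))
E
```

```text
[ 0.48263595 -0.44887599  0.0784933 ] [ 0.33448121  0.19204868 -1.67116257] ([0.063, 0.011, 0.683], [-0.0, -0.0, -0.002])
```

Request:
{"api": "send_rows", "payload": {
  "rows": [
    {"twist": [0,0,0],"translation": [0.05,0,0.1],"jaw": 0.5},
    {"twist": [0,0,0],"translation": [0.05,0,0.2],"jaw": 0.5},
    {"twist": [0,0,0],"translation": [0.05,0,0.3],"jaw": 0.5},
    {"twist": [0,0,0],"translation": [0.05,0,0.4],"jaw": 0.5},
    {"twist": [0,0,0],"translation": [0.05,0,0.5],"jaw": 0.5},
    {"twist": [0,0,0],"translation": [0.05,0,0.6],"jaw": 0.5},
    {"twist": [0,0,0],"translation": [0.05,0,0.68],"jaw": 0.5},
    {"twist": [0,0,0],"translation": [0.05,0,0.68],"jaw": 0.5}
  ]
}}

```text
t: 31.08
tool_pos: [0.4828, -0.4474, 0.0582]
tcp_rot: [3.142, -0.0, 1.553]
ft_force: [0.6, -1.0, -2.1]
grip_width: 0.0494
gripper_force: 30.0
```

Free all the way to the slot floor. I'll release and go for shim 2.

Request:
{"api": "send_rows", "payload": {
  "rows": [
    {"twist": [0,0,0],"translation": [0,0,0],"jaw": -0.4},
    {"twist": [0,0,0],"translation": [0,0,0],"jaw": -0.4},
    {"twist": [0,0,0],"translation": [0,0,-1],"jaw": -0.4},
    {"twist": [0,0,0],"translation": [0,0,-2.5],"jaw": -0.5},
    {"twist": [0,0,0],"translation": [7.9,-0.85,-2.5],"jaw": -0.5},
    {"twist": [0,0,0],"translation": [7.9,-0.85,-2.5],"jaw": -0.5},
    {"twist": [0,0,0],"translation": [7.9,-0.85,-2.5],"jaw": -0.5},
    {"twist": [0,0,0],"translation": [7.9,-0.85,-2.5],"jaw": -0.5},
    {"twist": [0,0,0],"translation": [7.9,-0.85,-2.5],"jaw": -0.5},
    {"twist": [0,0,0],"translation": [7.9,-0.85,-2.5],"jaw": -0.5}
  ]
}}

```text
t: 32.33
tool_pos: [0.4621, -0.2108, 0.1338]
tcp_rot: [3.141, 0.001, 1.553]
ft_force: [1.0, 0.1, 0.1]
grip_width: 0.0691
gripper_force: 0.0
```

```bash
python3 - <<'E'
from h import *
print(tool()[:3,3],arm.state()["grip_width"],go(.4615,-.2098,.052,1.555))
E
```

```text
[ 0.46207644 -0.21084392  0.13377982] 0.06907510060187687 ([0.038, -0.022, 2.726], [0.001, 0.001, -0.002])
```

Request:
{"api": "send_rows", "payload": {
  "rows": [
    {"twist": [0,0,0],"translation": [0,0,1.5],"jaw": -0.5},
    {"twist": [0,0,0],"translation": [0,0,2.4],"jaw": -0.5},
    {"twist": [0,0,0],"translation": [0,0,2.72],"jaw": -0.5},
    {"twist": [0,0,0],"translation": [0,0,2.72],"jaw": -0.5},
    {"twist": [0,0,0],"translation": [0,0,2.72],"jaw": 0.5},
    {"twist": [0,0,0],"translation": [0,0,2.72],"jaw": 0.5},
    {"twist": [0,0,0],"translation": [0,0,2.72],"jaw": 0.5},
    {"twist": [0,0,0],"translation": [0,0,2.72],"jaw": 0.5},
    {"twist": [0,0,0],"translation": [0,0,1.7],"jaw": 0.5},
    {"twist": [0,0,0],"translation": [0,0,0.7],"jaw": 0.5}
  ]
}}

```text
t: 33.58
tool_pos: [0.4608, -0.2096, 0.1125]
tcp_rot: [-3.14, -0.001, 1.553]
ft_force: [0.6, -0.3, -2.1]
grip_width: 0.0498
gripper_force: 30.0
```

```bash
sed -i 's/^rows=.*/rows=[264.6,261,257.4]  # static, 1.75 px per 2 mm/;s/\[-4,0,4\]/[-2,0,2]/' ih.py; python3 ih.py; python3 - <<'E'
from h import *
print(tool()[:3,3],arm.state()["grip_width"],go(.4835,-.417,.125,1.555))
E
```

```text
edge row 261 exp 261 offset mm 0.0 jump 94.65454545454543
[ 0.46317621 -0.2100398   0.11597815] 0.04980848515991125 ([-6.886, 0.798, -0.288], [0.003, 0.002, -0.002])
```

Request:
{"api": "send_rows", "payload": {
  "rows": [
    {"twist": [0,0,0],"translation": [-6.88,0.78,-0.4],"jaw": 0.5},
    {"twist": [0,0,0],"translation": [-6.88,0.78,-0.4],"jaw": 0.5},
    {"twist": [0,0,0],"translation": [-6.88,0.78,-0.4],"jaw": 0.5},
    {"twist": [0,0,0],"translation": [-6.88,0.78,-0.4],"jaw": 0.5},
    {"twist": [0,0,0],"translation": [-6.88,0.78,-0.4],"jaw": 0.5},
    {"twist": [0,0,0],"translation": [-6.88,0.78,0.5],"jaw": 0.5},
    {"twist": [0,0,0],"translation": [-6.88,0.78,0.5],"jaw": 0.5},
    {"twist": [0,0,0],"translation": [-6.88,0.78,0.5],"jaw": 0.5}
  ]
}}

```text
t: 34.62
tool_pos: [0.4817, -0.4153, 0.0978]
tcp_rot: [3.142, -0.001, 1.554]
ft_force: [0.3, 0.1, -1.7]
grip_width: 0.0498
gripper_force: 30.0
```

```bash
python3 - <<'E'
from h import *
print(tool()[:3,3],arm.state()["tcp_rot"],go(.4835,-.417,.058,1.555))
E
```

```text
[ 0.48174022 -0.41534456  0.09775015] [ 3.14151128e+00 -6.29912708e-04  1.55448420e+00] ([-0.055, 0.059, 1.325], [0.0, -0.001, -0.001])
```

Request:
{"api": "send_rows", "payload": {
  "rows": [
    {"twist": [0,0,0],"translation": [-0.055,0.06,0],"jaw": 0.5},
    {"twist": [0,0,0],"translation": [-0.055,0.06,0.2],"jaw": 0.5},
    {"twist": [0,0,0],"translation": [-0.055,0.06,0.4],"jaw": 0.5},
    {"twist": [0,0,0],"translation": [-0.055,0.06,0.6],"jaw": 0.5},
    {"twist": [0,0,0],"translation": [-0.055,0.06,0.7],"jaw": 0.5},
    {"twist": [0,0,0],"translation": [-0.055,0.06,0.7],"jaw": 0.5}
  ]
}}

```text
t: 35.38
tool_pos: [0.4829, -0.4183, 0.0759]
tcp_rot: [-3.141, -0.001, 1.553]
ft_force: [0.2, 0.1, -2.2]
grip_width: 0.0498
gripper_force: 30.0
```

```bash
python3 - <<'E'
from h import *
print(tool()[:3,3],arm.state()["ft_force"],go(.4835,-.417,.058,1.555))
E
```

```text
[ 0.48285318 -0.41828232  0.07587716] [ 0.21307237  0.0738655  -2.22187356] ([0.043, 0.021, 0.596], [-0.0, -0.001, -0.002])
```

Request:
{"api": "send_rows", "payload": {
  "rows": [
    {"twist": [0,0,0],"translation": [0.04,0.02,0.1],"jaw": 0.5},
    {"twist": [0,0,0],"translation": [0.04,0.02,0.2],"jaw": 0.5},
    {"twist": [0,0,0],"translation": [0.04,0.02,0.3],"jaw": 0.5},
    {"twist": [0,0,0],"translation": [0.04,0.02,0.4],"jaw": 0.5},
    {"twist": [0,0,0],"translation": [0.04,0.02,0.5],"jaw": 0.5},
    {"twist": [0,0,0],"translation": [0.04,0.02,0.6],"jaw": 0.5},
    {"twist": [0,0,0],"translation": [0.04,0.02,0.6],"jaw": 0.5}
  ]
}}

```text
t: 36.25
tool_pos: [0.4835, -0.4172, 0.058]
tcp_rot: [-3.141, -0.0, 1.553]
ft_force: [-0.1, -0.2, -1.8]
grip_width: 0.0497
gripper_force: 30.0
```

Request:
{"api": "send_rows", "payload": {
  "rows": [
    {"twist": [0,0,0],"translation": [0,0,0],"jaw": -0.4},
    {"twist": [0,0,0],"translation": [0,0,0],"jaw": -0.4},
    {"twist": [0,0,0],"translation": [0,0,-1],"jaw": -0.4},
    {"twist": [0,0,0],"translation": [0,0,-2.5],"jaw": -0.5},
    {"twist": [0,0,-0.03],"translation": [8.67,-0.92,-2.5],"jaw": -0.5},
    {"twist": [0,0,-0.03],"translation": [8.67,-0.92,-2.5],"jaw": -0.5},
    {"twist": [0,0,-0.03],"translation": [8.67,-0.92,-2.5],"jaw": -0.5},
    {"twist": [0,0,-0.03],"translation": [8.67,-0.92,-2.5],"jaw": -0.5},
    {"twist": [0,0,-0.03],"translation": [8.67,-0.92,-2.5],"jaw": -0.5},
    {"twist": [0,0,-0.03],"translation": [8.67,-0.92,-2.5],"jaw": -0.5}
  ]
}}

```text
t: 37.5
tool_pos: [0.4613, -0.1566, 0.1338]
tcp_rot: [3.141, 0.001, 1.585]
ft_force: [-0.2, -1.2, -0.8]
grip_width: 0.069
gripper_force: 0.0
```

Request:
{"api": "send_rows", "payload": {
  "rows": [
    {"twist": [0,0,0],"translation": [0,0,1.5],"jaw": -0.5},
    {"twist": [0,0,0],"translation": [0,0,2.4],"jaw": -0.5},
    {"twist": [0,0,0],"translation": [0,0,2.7],"jaw": -0.5},
    {"twist": [0,0,0],"translation": [0,0,2.7],"jaw": -0.5},
    {"twist": [0,0,0],"translation": [0,0,2.7],"jaw": 0.5},
    {"twist": [0,0,0],"translation": [0,0,2.7],"jaw": 0.5},
    {"twist": [0,0,0],"translation": [0,0,2.7],"jaw": 0.5},
    {"twist": [0,0,0],"translation": [0,0,2.7],"jaw": 0.5},
    {"twist": [0,0,0],"translation": [0,0,1.7],"jaw": 0.5},
    {"twist": [0,0,0],"translation": [0,0,0.7],"jaw": 0.5}
  ]
}}

```text
t: 38.75
tool_pos: [0.4601, -0.1564, 0.1126]
tcp_rot: [-3.14, -0.001, 1.583]
ft_force: [0.5, -0.6, -2.4]
grip_width: 0.0494
gripper_force: 30.0
```

```bash
python3 ih.py; python3 - <<'E'
from h import *
print(tool()[:3,3],arm.state()["grip_width"],go(.484,-.387,.125,1.555))
E
```

```text
edge row 261 exp 261 offset mm 0.0 jump 85.32727272727271
[ 0.46236071 -0.15662846  0.11592051] 0.04931796082885017 ([-7.688, 0.624, -0.29], [0.003, 0.001, 0.029])
```

Request:
{"api": "send_rows", "payload": {
  "rows": [
    {"twist": [0,0,0.029],"translation": [-7.7,0.65,-0.4],"jaw": 0.5},
    {"twist": [0,0,0.029],"translation": [-7.7,0.65,-0.4],"jaw": 0.5},
    {"twist": [0,0,0.029],"translation": [-7.7,0.65,-0.4],"jaw": 0.5},
    {"twist": [0,0,0.029],"translation": [-7.7,0.65,-0.4],"jaw": 0.5},
    {"twist": [0,0,0.029],"translation": [-7.7,0.65,-0.4],"jaw": 0.5},
    {"twist": [0,0,0.029],"translation": [-7.7,0.65,0.5],"jaw": 0.5},
    {"twist": [0,0,0.029],"translation": [-7.7,0.65,0.5],"jaw": 0.5},
    {"twist": [0,0,0.029],"translation": [-7.7,0.65,0.5],"jaw": 0.5},
    {"twist": [0,0,0.029],"translation": [-7.7,0.65,0.5],"jaw": 0.5}
  ]
}}

```text
t: 39.92
tool_pos: [0.4837, -0.3873, 0.0983]
tcp_rot: [3.14, 0.001, 1.554]
ft_force: [0.1, -0.0, -3.0]
grip_width: 0.05
gripper_force: 30.0
```

```bash
python3 - <<'E'
from h import *
print(tool()[:3,3],arm.state()["tcp_rot"],go(.484,-.387,.058,1.555))
E
```

```text
[ 0.4837462  -0.38733696  0.0983409 ] [3.14043349e+00 8.06294501e-04 1.55425230e+00] ([0.012, 0.007, 1.345], [0.001, 0.001, -0.001])
```

Request:
{"api": "send_rows", "payload": {
  "rows": [
    {"twist": [0,0,0],"translation": [0,0,0.2],"jaw": 0.5},
    {"twist": [0,0,0],"translation": [0,0,0.4],"jaw": 0.5},
    {"twist": [0,0,0],"translation": [0,0,0.6],"jaw": 0.5},
    {"twist": [0,0,0],"translation": [0,0,0.7],"jaw": 0.5},
    {"twist": [0,0,0],"translation": [0,0,0.7],"jaw": 0.5}
  ]
}}

```text
t: 40.55
tool_pos: [0.4829, -0.3873, 0.076]
tcp_rot: [-3.141, -0.001, 1.554]
ft_force: [-0.5, 0.2, -2.4]
grip_width: 0.0496
gripper_force: 30.0
```

```bash
python3 - <<'E'
from h import *
print(tool()[:3,3],arm.state()["ft_force"],go(.484,-.387,.058,1.555))
E
```

```text
[ 0.48290642 -0.38730172  0.07595341] [-0.49562741  0.22708686 -2.38676821] ([0.01, 0.037, 0.598], [-0.0, -0.001, -0.001])
```

Request:
{"api": "send_rows", "payload": {
  "rows": [
    {"twist": [0,0,0],"translation": [0.01,0.03,0.1],"jaw": 0.5},
    {"twist": [0,0,0],"translation": [0.01,0.03,0.2],"jaw": 0.5},
    {"twist": [0,0,0],"translation": [0.01,0.03,0.3],"jaw": 0.5},
    {"twist": [0,0,0],"translation": [0.01,0.03,0.4],"jaw": 0.5},
    {"twist": [0,0,0],"translation": [0.01,0.03,0.5],"jaw": 0.5},
    {"twist": [0,0,0],"translation": [0.01,0.03,0.6],"jaw": 0.5},
    {"twist": [0,0,0],"translation": [0.01,0.03,0.6],"jaw": 0.5}
  ]
}}

```text
t: 41.42
tool_pos: [0.484, -0.3872, 0.0583]
tcp_rot: [3.141, 0.0, 1.554]
ft_force: [-0.4, 0.5, -2.6]
grip_width: 0.0496
gripper_force: 30.0
```

Request:
{"api": "send_rows", "payload": {
  "rows": [
    {"twist": [0,0,0],"translation": [0,0,0],"jaw": -0.4},
    {"twist": [0,0,0],"translation": [0,0,0],"jaw": -0.4},
    {"twist": [0,0,0],"translation": [0,0,-1],"jaw": -0.4},
    {"twist": [0,0,0],"translation": [0,0,-2.5],"jaw": -0.5},
    {"twist": [0,0,0.258],"translation": [11,-1.62,-2.5],"jaw": -0.5},
    {"twist": [0,0,0.258],"translation": [11,-1.62,-2.5],"jaw": -0.5},
    {"twist": [0,0,0.258],"translation": [11,-1.62,-2.5],"jaw": -0.5},
    {"twist": [0,0,0.258],"translation": [11,-1.62,-2.5],"jaw": -0.5},
    {"twist": [0,0,0.258],"translation": [11,-1.62,-2.5],"jaw": -0.5},
    {"twist": [0,0,0.258],"translation": [11,-1.62,-2.5],"jaw": -0.5}
  ]
}}

```text
t: 42.68
tool_pos: [0.4404, -0.0524, 0.134]
tcp_rot: [3.141, -0.0, 1.302]
ft_force: [-0.2, 0.4, 0.3]
grip_width: 0.0692
gripper_force: 0.0
```

Request:
{"api": "send_rows", "payload": {
  "rows": [
    {"twist": [0,0,0],"translation": [0,0,0],"jaw": -0.5},
    {"twist": [0,0,0],"translation": [0,0,0],"jaw": -0.5},
    {"twist": [0,0,0],"translation": [0,0,0],"jaw": -0.5}
  ]
}}

```text
t: 43.05
tool_pos: [0.4413, -0.0579, 0.1333]
tcp_rot: [3.142, 0.0, 1.293]
ft_force: [-0.1, -0.3, 0.7]
grip_width: 0.069
gripper_force: 0.0
```

```bash
python3 - <<'E'
from h import *
print(tool()[:3,3],arm.state()["tcp_rot"],go(.441,-.0552,.052,1.296))
E
```

```text
[ 0.44129893 -0.05790879  0.13326216] [3.14152364e+00 1.24511014e-04 1.29277586e+00] ([0.084, -0.035, 2.709], [0.0, 0.0, -0.003])
```

Request:
{"api": "send_rows", "payload": {
  "rows": [
    {"twist": [0,0,0],"translation": [0.07,0,1.5],"jaw": -0.5},
    {"twist": [0,0,0],"translation": [0.07,0,2.4],"jaw": -0.5},
    {"twist": [0,0,0],"translation": [0.07,0,2.7],"jaw": -0.5},
    {"twist": [0,0,0],"translation": [0.07,0,2.7],"jaw": -0.5},
    {"twist": [0,0,0],"translation": [0.07,0,2.7],"jaw": 0.5},
    {"twist": [0,0,0],"translation": [0.07,0,2.7],"jaw": 0.5},
    {"twist": [0,0,0],"translation": [0.07,0,2.7],"jaw": 0.5},
    {"twist": [0,0,0],"translation": [0.07,0,2.7],"jaw": 0.5},
    {"twist": [0,0,0],"translation": [0.07,0,1.7],"jaw": 0.5},
    {"twist": [0,0,0],"translation": [0.07,0,0.4],"jaw": 0.5}
  ]
}}

```text
t: 44.3
tool_pos: [0.4405, -0.0542, 0.1215]
tcp_rot: [-3.139, -0.0, 1.296]
ft_force: [1.1, -0.1, -1.4]
grip_width: 0.0496
gripper_force: 30.0
```

```bash
python3 ih.py; python3 - <<'E'
from h import *
print(tool()[:3,3],arm.state()["grip_width"],go(.4845,-.357,.13,1.555))
E
```

```text
edge row 262 exp 261 offset mm -0.555555555555552 jump 10.836363636363643
[ 0.44343364 -0.05384567  0.12560298] 0.049737929301156565 ([-9.359, 4.051, -0.132], [0.004, 0.0, -0.258])
```

Request:
{"api": "send_rows", "payload": {
  "rows": [
    {"twist": [0,0,-0.1],"translation": [-9.36,4.05,-0.2],"jaw": 0.5},
    {"twist": [0,0,-0.258],"translation": [-9.36,4.05,-0.2],"jaw": 0.5},
    {"twist": [0,0,-0.258],"translation": [-9.36,4.05,-0.2],"jaw": 0.5},
    {"twist": [0,0,-0.258],"translation": [-9.36,4.05,-0.2],"jaw": 0.5},
    {"twist": [0,0,-0.258],"translation": [-9.36,4.05,-0.2],"jaw": 0.5},
    {"twist": [0,0,-0.258],"translation": [-9.36,4.05,-0.2],"jaw": 0.5},
    {"twist": [0,0,-0.258],"translation": [-9.36,4.05,0.6],"jaw": 0.5},
    {"twist": [0,0,-0.258],"translation": [-9.36,4.05,0.8],"jaw": 0.5},
    {"twist": [0,0,-0.258],"translation": [-9.36,4.05,0.8],"jaw": 0.5},
    {"twist": [0,0,-0.258],"translation": [-9.36,4.05,0.8],"jaw": 0.5}
  ]
}}

```text
t: 45.6
tool_pos: [0.4827, -0.3568, 0.0976]
tcp_rot: [3.141, 0.0, 1.555]
ft_force: [0.3, -0.3, -2.1]
grip_width: 0.05
gripper_force: 30.0
```

```bash
python3 ih.py; python3 - <<'E'
from h import *
print(tool()[:3,3],arm.state()["tcp_rot"],go(.4845,-.357,.058,1.555))
im,K,W=grab("wrist");print(im[245:275,320].astype(int).sum(1).tolist())
E
```

```text
edge row 262 exp 261 offset mm -0.555555555555552 jump 103.94545454545454
[ 0.48276676 -0.35720654  0.09783007] [3.14091412e+00 4.31883455e-04 1.55460146e+00] ([0.008, 0.057, 1.328], [0.001, 0.0, -0.0])
[215, 215, 215, 216, 217, 217, 217, 218, 215, 220, 217, 218, 227, 249, 279, 304, 349, 430, 491, 513, 517, 510, 459, 362, 293, 276, 270, 247, 199, 171]
```

Request:
{"api": "send_rows", "payload": {
  "rows": [
    {"twist": [0,0,0],"translation": [0.02,0.05,0.2],"jaw": 0.5},
    {"twist": [0,0,0],"translation": [0.02,0.05,0.4],"jaw": 0.5},
    {"twist": [0,0,0],"translation": [0.02,0.05,0.6],"jaw": 0.5},
    {"twist": [0,0,0],"translation": [0.02,0.05,0.7],"jaw": 0.5},
    {"twist": [0,0,0],"translation": [0.02,0.05,0.7],"jaw": 0.5}
  ]
}}

```text
t: 46.32
tool_pos: [0.4835, -0.357, 0.0759]
tcp_rot: [-3.141, -0.0, 1.553]
ft_force: [-0.6, -1.2, -2.8]
grip_width: 0.0499
gripper_force: 30.0
```

```bash
python3 - <<'E'
from h import *
print(tool()[:3,3],arm.state()["ft_force"],go(.4845,-.3565,.058,1.555))
E
```

```text
[ 0.48353454 -0.35697207  0.07593883] [-0.62894062 -1.16941744 -2.82353053] ([0.016, 0.032, 0.598], [-0.0, -0.0, -0.002])
```

Lower it, release, rise, then move clear for a final look with the wrist camera over the rack.

Request:
{"api": "send_rows", "payload": {
  "rows": [
    {"twist": [0,0,0],"translation": [0.015,0.03,0.1],"jaw": 0.5},
    {"twist": [0,0,0],"translation": [0.015,0.03,0.2],"jaw": 0.5},
    {"twist": [0,0,0],"translation": [0.015,0.03,0.3],"jaw": 0.5},
    {"twist": [0,0,0],"translation": [0.015,0.03,0.4],"jaw": 0.5},
    {"twist": [0,0,0],"translation": [0.015,0.03,0.5],"jaw": 0.5},
    {"twist": [0,0,0],"translation": [0.015,0.03,0.6],"jaw": 0.5},
    {"twist": [0,0,0],"translation": [0.015,0.03,0.6],"jaw": 0.5}
  ]
}}

```text
t: 47.2
tool_pos: [0.4847, -0.3566, 0.0583]
tcp_rot: [3.142, -0.0, 1.554]
ft_force: [-0.5, 0.2, -3.5]
grip_width: 0.0498
gripper_force: 30.0
```

Request:
{"api": "send_rows", "payload": {
  "rows": [
    {"twist": [0,0,0],"translation": [0,0,0],"jaw": -0.4},
    {"twist": [0,0,0],"translation": [0,0,0],"jaw": -0.4},
    {"twist": [0,0,0],"translation": [0,0,-1],"jaw": -0.4},
    {"twist": [0,0,0],"translation": [0,0,-3],"jaw": -0.4},
    {"twist": [0,0,0],"translation": [0,0,-5],"jaw": -0.4},
    {"twist": [0,0,0],"translation": [-4.5,0,-5],"jaw": -0.4},
    {"twist": [0,0,0],"translation": [-4.5,0,-5],"jaw": -0.4},
    {"twist": [0,0,0],"translation": [-4.5,0,-5],"jaw": -0.4},
    {"twist": [0,0,0],"translation": [-4.5,0,-5],"jaw": -0.4},
    {"twist": [0,0,0],"translation": [-4.5,0,-5],"jaw": -0.4}
  ]
}}

```text
t: 48.45
tool_pos: [0.4833, -0.4891, 0.2085]
tcp_rot: [3.141, -0.001, 1.557]
ft_force: [0.1, 0.7, 0.1]
grip_width: 0.0643
gripper_force: 0.0
```

```bash
python3 sh.py f1; python3 - <<'E'
from h import *
im,K,W=grab("top");H=hsv(im);h,s,v=H[...,0],H[...,1],H[...,2]
cv2.imwrite("pics/tf.png",cv2.resize(im[95:295,110:490,::-1],None,fx=2.1,fy=2.1,interpolation=cv2.INTER_CUBIC)[:600,:800])
yel=(h>18)&(h<35)&(s>120)
print("SEyel",blobs(box(yel,(212,120,300,240)),.014,K,W,60))
E
```

```text
[ 0.48332793 -0.48910103  0.20853189] 1.556741392863974 [ 1.34  0.77 -0.96  1.47  0.64  1.24  0.3 ]
([0.4818, -0.4468], 49, 11, np.float64(-0.015), [318.0, 147.0])
([0.4827, -0.4169], 48, 11, np.float64(-0.015), [318.0, 116.0])
([0.4831, -0.3866], 48, 10, np.float64(-0.015), [318.0, 82.0])
([0.4837, -0.3562], 48, 10, np.float64(-0.015), [318.0, 46.0])
blue ([0.4839, -0.3872], 150, 68, np.float64(1.556), [319.0, 77.0])
SEyel [([0.5535, 0.2322], 148, 9, np.float64(-0.094), [223.0, 190.0])]
```

View pics/tf.png

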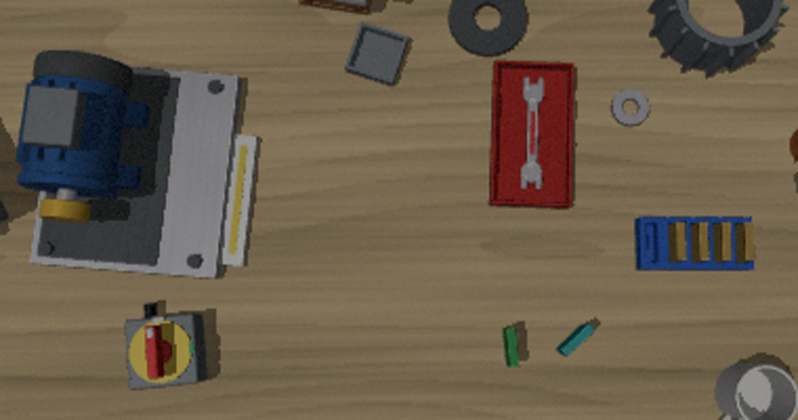

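The final top view shows the following:
- **Straightedge:** against the edge at (240,200). It measures y = -15.4 mm and x = -27 mm in the edge frame, parallel to the edge.
- **Isolator:** off, at (160,350).
- **Spanner:** flat in the tray at (532,135).
- **Shims:** all four in the rack at (710,242), with tops at 30 mm pitch and centred.
- **Other parts:** the look-alikes, bearing and cover have not moved.

I'm handing in now.

```bash
python3 -c "
from cell import arm
print(arm.job_done())"
```

```text
the job is handed in; nothing more can be done
None
```

The job is handed in (no verdict was returned): the isolator is off, the straightedge is flush on the bed edge, the spanner is flat in the tray, and all four brass shims found are standing in the rack.

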